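# Clamp a sample bottle on a bench shaker with its cam knob

## Robot

A 6-joint arm with a two-finger parallel gripper is mounted at the origin on the work surface. World frame = base frame: x ahead of the robot, y to its left, z up, the work surface at z = 0. Lengths are in m, angles in rad, forces in N, time in s.
With the tool pointing down it reaches from about 0.3 to 1 m from the base axis. Payload 5.1 kg.
Tool frame: the origin (TCP) lies midway between the tips of the shut fingers; the grasp point (between the pads) lies 19 mm behind it; y points along the fingers, z is the direction in which the jaws open and shut, and the axes are right-handed (so a half turn about y gives the same grasp; the last joint's range is limited). The gripper opens to 95 mm and grips with 3 to 60 N. Pads are 20 mm wide; open, the fingers measure 119 mm over their backs; the gripper's body (75 mm by 180 mm) begins 59 mm behind the grasp point.
Start: joints at [-1.383, 0.124, 1.65, -0, 1.367, -0.083], TCP at [0.174, -0.626, 0.215] pointing down, gripper open.
Joint ranges: [-2.61, 2.61], [-1.02, 2.33], [0.03, 2.71], [-1.35, 4.49], [0.32, 2.68], [-2.91, 2.91]. Speed limits (rad/s): [2.57, 2.57, 3.14, 3.14, 3.14, 3.14].

## Interface

Orientations are given as a rotation vector (axis times angle).
In Python, from rig import * gives the robot as it stands. The module is installed in compiled form; this text tells all that it offers.
- The arm moves only by the tool apply_moves, never from a script. Its argument "series" is one flat list of numbers, 5 for each row, row after row: the shift along the world's x, y, z in cm, then the turn about the world's z in degrees, then the finger opening in cm, from 0 to 9.51. A call has 1 to 12 rows; each row shifts and turns the pose as measured when the row begins; what a row does not reach is not made up. A row lasts 1/8 s, in which the tool goes at most 62.5 mm and 10.7 degrees, less where a joint would pass 70% of its speed; a pose out of reach is approached as far as the arm can. A call with a gripper value outside its range is refused whole. The fingers move at their own pace and stop on an object; "grip_force" is the grip in N (left out, the last holds). Time passes only in rows, so rows that do not move let the fingers close. It gives the time, the measured TCP pose, the force and the opening at its end, in the units of the state.
- get_obs(): the state, without advancing time (a new reading comes with each control period).
- grab_frame(name): name is "scene" or "top"; returns (picture, depth): 420x560x3 uint8, red, green, blue; 420x560 float32, m along the optical axis (not along the pixel's ray), 0 where there is no reading.
- get_calibration(name): a dict with "fx", "fy", "cx", "cy" (pixels), "k1" (the pictures are not rectified: a ray, as slopes to the right and down, at radius r is drawn at 1 + k1 r^2 times it, then the intrinsics apply), "extrinsics" (4x4, takes a point from camera to world coordinates). Camera axes: x right, y up, looking along -z (the intrinsics and any distortion apply to the point x, -y, -z); pixel columns grow to the right and rows downward; lengths in m; the calibration is good to about 2 mm. A picture is of the moment at which its call begins. get_calibration takes no time and is no camera call.
- hand_in(): hands the job in, once; it reports no verdict.
The state is a dict: "clock": time; "q": joint angles; "dq": joint speeds; "joint_efforts": joint torques, N m; "position": TCP position; "ee_rot": TCP orientation; "ft_force": force on the tool from outside, world axes, zero at the start; "torque": the same for the moment, N m; "width": finger opening in m.
Only numpy, scipy, OpenCV 4.12 (cv2) and the standard library are available. Lean on these libraries where they do the work, as an engineer would, in place of code of your own. Each camera call takes 0.05 s, during which the arm holds its last target.

## Task

Stand the unlabelled white bottle with the blue cap upright in the blue clamp on the shaker's deck, then turn the black cam knob clockwise until the sprung plunger drops fully into its notch and the clamp holds the bottle home in the V. The notch is hidden, so feel for it: stop as soon as the plunger has dropped, do not force the knob on against it, and leave the two other small bottles and the beaker where they are.

Things in the scene. Friction and masses are not known exactly. Their poses are not given: they have to be found in the camera images.
- sample_mid (a point): centre (half-way up, on the axis) of the loose white bottle with the blue cap and no label: 46 mm diameter, 90 mm tall with its cap, about 0.11 to 0.22 kg, z up. It starts standing on the bench (z about 45 mm), in one group with two like bottles.
- nest (a point): final place of the centre of the bottle's underside: on the shaker's aluminium deck, 55 mm above the bench. A fixed blue V block (two 45-degree faces, 18 mm high) on its +y side touches a bottle that is home. Lower the bottle about 4 mm to -y of this point, clear of the V; the closing jaw slides it home. Axes of the shaker, z up.
- jaw_face (a point): middle of the front face of the blue jaw plate (44 mm wide, 18 mm high), sprung (yields up to 6 mm), driven towards +y of the shaker by the cam. At the start it stands 8 to 22 mm clear of a bottle that is home. The whole shaker (170 mm in x, 260 mm in y, fixed to the bench) is turned up to 20 degrees either way from the world axes.
- knob_grip (a point): on the turning axis of the black bar knob, 105 mm above the bench, the height to grip: bar 52 mm long (its x axis, white mark at the +x end), 14 mm wide (y), from 10 mm above to 20 mm below this point. z up, axes turn with the knob. Turn clockwise seen from above. The knob sits on its shaft at any angle, so its direction does not tell where the notch is.
- cam_axis (a point): on the knob's axis, on the flat grey cover that hides the cam, 79 mm above the bench. After 0.1 to 0.85 rad clockwise from the start the plunger begins to drop; 0.5 rad later it is fully down: the slight drag (0.1 N m) gives way to a pull ahead, then goes slack; about 0.1 rad more and a steep tooth stops the cam dead. The cam stays put when the knob is let go.
- plunger (a joint): travel (m) of the sprung plunger towards the cam: about 0 to 1 mm while its tip rides on the cam's rim, 0.0062 when fully dropped into the notch. Its orange flag (16 mm wide) on the far side of the knob then moves from between the red gauge blocks to between the green ones. It is moved only by the cam and its spring (about 7 N).
- plunger_flag (a point): top of the orange flag at the outer end of the plunger, 82 mm above the bench. The plunger's roller tip is hidden under the cam cover, riding on the cam: 7 N spring load when riding; pushing the tooth against it with more than 22 N (about 0.5 N m at the knob) is forcing it.
- jar_black: bystander: white bottle with a black cap and a paper label, 46 mm diameter, 90 mm tall, origin at the centre of its underside
- jar_amber: bystander: amber bottle with a black cap, 46 mm diameter, 90 mm tall, origin at the centre of its underside
- beaker: bystander: glass beaker 70 mm wide, 90 mm tall, origin under its centre
Things that resemble listed ones, but are neither listed nor needed, are in the scene too. Leave any green, pink or yellow look-alike of the part that bears sample_mid alone.

How it is judged:
On the way, in this order (a step that is already met when the one before it is completed fails the run):
1. the blue-capped bottle stands upright on the deck between the V block and the jaw, the plunger still out (horizontal distance between sample_mid and nest below 0.025 m and z of sample_mid in the frame of nest between 0.04 and 0.049 m and angle between sample_mid's own z axis and vertical below 0.1 rad and value of joint plunger below 0.002 m), for 0.2 s.
2. the plunger has dropped into its notch with the bottle pushed home in the V (horizontal distance between sample_mid and nest below 0.006 m and z of sample_mid in the frame of nest between 0.04 and 0.049 m and angle between sample_mid's own z axis and vertical below 0.1 rad and value of joint plunger above 0.0055 m), for 0.2 s.
At the end, for the whole second after the job is handed in: the plunger is in its notch (dropped more than 5.5 mm, not moving), and the blue-capped bottle stands upright (within 0.1 rad) on the deck within 5 mm of home in the V (horizontal distance between sample_mid and nest below 0.005 m and z of sample_mid in the frame of nest between 0.04 and 0.049 m and angle between sample_mid's own z axis and vertical below 0.1 rad and value of joint plunger above 0.0055 m and velocity of joint plunger between -0.01 and 0.01 m/s); the robot touches nothing.
It fails at once if the cam is forced against the plunger: more than 22 N on the plunger's tip (contact force between plunger and anything else above 22 N).
It fails at once if the blue-capped bottle is tipped over (more than 0.6 rad) (angle between sample_mid's own z axis and vertical above 0.6 rad).
It fails at once if one of the two other small bottles or the beaker is shoved (over 30 mm) or tipped (distance of any of jar_black, jar_amber, beaker from where it was at the start of the episode above 0.03 m or angle between any of jar_black, jar_amber, beaker's own z axis and vertical above 0.4 rad).
It also fails if it takes over 72 s, if anything falls off the work surface, if the arm or the gripper's body presses on something with over 40 N, if the wrist force passes 120 N, or if a joint passes its speed limit or range.

## Working session

There is one attempt and no reset: what is moved stays moved. The work goes in short steps, Python scripts to look and compute and a tool call to move; the robot and the scene stay as the last step left them, time stands still between calls to the robot, and variables do not carry over. Pictures are saved under pics/ and viewed, and the job is handed in when it is done.

Besides the shell and the picture viewer there is one more tool, called as name(argument=value, ...) on one line, values as JSON. apply_moves: Moves the arm, as the interface text tells. Its arguments: {"type":"object","properties":{"series":{"type":"array","items":{"type":"number"}},"grip_force":{"type":"number"}},"required":["series"]}

```bash
mkdir -p pics; ls; cat > h.py <<'E'
from rig import *
import numpy as np, cv2
def snap(n,fn):
    p,d=grab_frame(n); cv2.imwrite('pics/'+fn+'.png',p[:,:,::-1]); np.savez('pics/'+fn,p=p,d=d); return p,d
def cloud(n,d):
    c=get_calibration(n); h,w=d.shape
    u,v=np.meshgrid(np.arange(w),np.arange(h))
    K=np.array([[c['fx'],0,c['cx']],[0,c['fy'],c['cy']],[0,0,1.]])
    pts=cv2.undistortPoints(np.stack([u,v],-1).reshape(-1,1,2).astype(float),K,np.array([c['k1'],0,0,0.])).reshape(h,w,2)
    P=np.stack([pts[...,0]*d,-pts[...,1]*d,-d,np.ones_like(d)],-1)
    return (P@np.array(c['extrinsics']).T)[...,:3]
E
python3 - <<'E'
from h import *
for n in('scene','top'):
    snap(n,n+'0'); print(get_calibration(n))
print(get_obs())
E
```

```text
pics
{'fx': 497.9149879588, 'fy': 497.9149879588, 'cx': 271.0778767022423, 'cy': 213.70714825685022, 'k1': -0.021502060637595206, 'extrinsics': array([[ 0.44168995, -0.76251912,  0.47273098,  1.08344187],
       [ 0.89714322,  0.37149318, -0.23901225, -0.23482412],
       [ 0.00663508,  0.5296767 ,  0.84817367,  1.06942755],
       [ 0.        ,  0.        ,  0.        ,  1.        ]])}
{'fx': 432.9212166434967, 'fy': 432.9212166434967, 'cx': 276.35651164447984, 'cy': 211.64572022860835, 'k1': -0.05182641276755416, 'extrinsics': array([[ 0.01288678,  0.98418353, -0.17668252,  0.35512029],
       [-0.99991163,  0.01210703, -0.00549066,  0.01675304],
       [-0.00326472,  0.17673766,  0.98425258,  1.11726209],
       [ 0.        ,  0.        ,  0.        ,  1.        ]])}
{'clock': 0.1, 'q': array([-1.38260386e+00,  1.24411256e-01,  1.65152106e+00, -7.43172271e-06,
        1.36748097e+00, -8.26201050e-02]), 'dq': array([-0.00206135, -0.00338683, -0.00392607,  0.0015573 , -0.00057124,
        0.00013705]), 'joint_efforts': array([-6.95463150e-04, -4.18882334e+01, -3.61096215e+01,  7.77778728e-02,
        4.61998524e-02, -7.00059172e-05]), 'position': array([ 0.17373486, -0.62576055,  0.21353817]), 'ee_rot': array([-0.28303549,  2.07857627, -2.0747666 ]), 'ft_force': array([-0.41406105, -1.0030053 ,  0.90029616]), 'torque': array([-0.03086093, -0.02166385, -0.03887666]), 'width': 0.09470032166060324}
```

View pics/scene0.png

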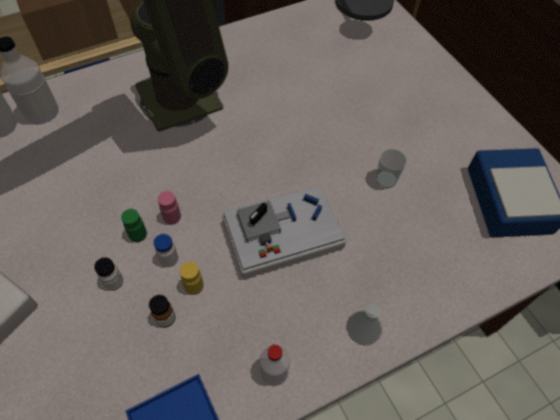

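View pics/top0.png

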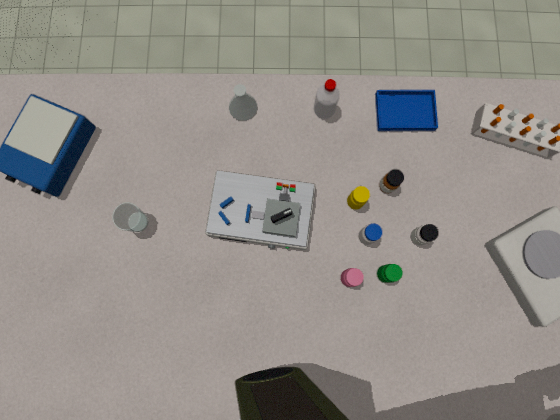

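The scene camera shows the blue-capped bottle at about (164,245) and the shaker at about (285,230). In the top view the bottle is at (373,233), the V at (225,210), the jaw at (249,213), the knob at (282,215) and the flag/gauge at (286,187). Next I'll zoom in and measure.

```bash
python3 - <<'E'
from h import *
for n,(r0,r1,c0,c1) in {'scene':(180,280,210,350),'top':(160,255,200,325)}.items():
    z=np.load(f'pics/{n}0.npz'); p=z['p'][r0:r1,c0:c1]
    cv2.imwrite(f'pics/z_{n}0.png',cv2.resize(p[:,:,::-1],None,fx=5.6,fy=5.6,interpolation=cv2.INTER_CUBIC))
z=np.load('pics/top0.npz'); C=cloud('top',z['d'])
for u,v in [(373,233),(360,197),(394,180),(428,233),(391,273),(353,277),(235,195),(282,215),(275,205),(137,222),(249,213),(227,203),(225,218)]:
    print(u,v,C[v,u].round(4),z['p'][v,u])
# blue objects
hsv=cv2.cvtColor(z['p'],cv2.COLOR_RGB2HSV)
m=((hsv[...,0]>100)&(hsv[...,0]<125)&(hsv[...,1]>130)&(hsv[...,2]>50)).astype(np.uint8)
n,l,s,c=cv2.connectedComponentsWithStats(m)
for i in range(1,n):
    if s[i,4]>8: 
        X=C[l==i]; print(s[i],c[i].round(1),X.mean(0).round(4),X.min(0).round(4),X.max(0).round(4))
E
```

```text
373 233 [ 0.4904 -0.2095  0.0902] [ 17  73 140]
360 197 [ 0.5783 -0.1803  0.0894] [182 158   0]
394 180 [ 0.6216 -0.2645  0.091 ] [27 23 23]
428 233 [ 0.4918 -0.3422  0.0907] [27 24 23]
391 273 [ 0.3959 -0.2506  0.0874] [ 20 124  53]
353 277 [ 0.3855 -0.1595  0.0915] [183 110 133]
235 195 [0.5863 0.1268 0.0582] [167 168 169]
282 215 [0.5269 0.009  0.1166] [36 34 34]
275 205 [0.5578 0.0261 0.0797] [124 131 125]
137 222 [0.5228 0.3873 0.0046] [146 153 149]
249 213 [0.538  0.0894 0.0751] [37 47 69]
227 203 [0.5624 0.1442 0.0745] [18 53 92]
225 218 [0.5254 0.1481 0.0722] [ 32  79 126]
[ 376   90   62   41 2412] [406.1 109.8] [ 0.8395 -0.3268  0.0136] [ 0.3551 -0.4064 -0.0013] [0.8945 0.0168 1.1173]
[   0   95   86   97 2056] [ 36.3 159.8] [0.6664 0.6301 0.0854] [0.3551 0.0168 0.0367] [0.8444 0.7347 1.1173]
[  6 123   9  15  17] [ 10. 130.] [0.7469 0.7132 0.081 ] [0.7268 0.7052 0.0761] [0.7662 0.7204 0.0839]
[ 86 123   9   7  19] [ 89.5 126.7] [0.7741 0.5252 0.0334] [0.7666 0.5212 0.0138] [0.7849 0.5289 0.0502]
[ 74 143   6   8  13] [ 76.7 146.5] [0.7153 0.5498 0.0431] [0.7114 0.5464 0.0251] [0.7201 0.5515 0.0661]
[ 74 155   3   7   9] [ 75.  158.6] [0.6885 0.5609 0.0232] [0.6828 0.5586 0.0164] [0.6953 0.5647 0.0329]
[220 197  13  11  64] [226.1 202. ] [0.5653 0.1468 0.0724] [0.5534 0.1325 0.0613] [0.5779 0.1612 0.0782]
[245 205   6  17  47] [247.5 213.1] [0.5377 0.0931 0.0747] [0.5184 0.0874 0.0709] [0.5582 0.0986 0.0807]
[219 212  10  13  50] [223.6 217.5] [0.5229 0.1487 0.0948] [0.3551 0.0168 0.0618] [0.5397 0.1635 1.1173]
[365 224  17  17 226] [373.  231.9] [ 0.4931 -0.2096  0.0903] [ 0.4737 -0.2296  0.0794] [ 0.5126 -0.1906  0.0949]
```

View pics/z_top0.png

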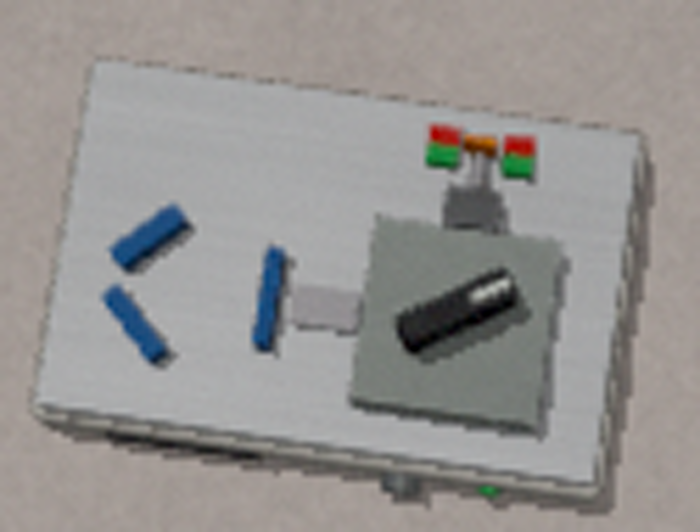

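View pics/z_scene0.png

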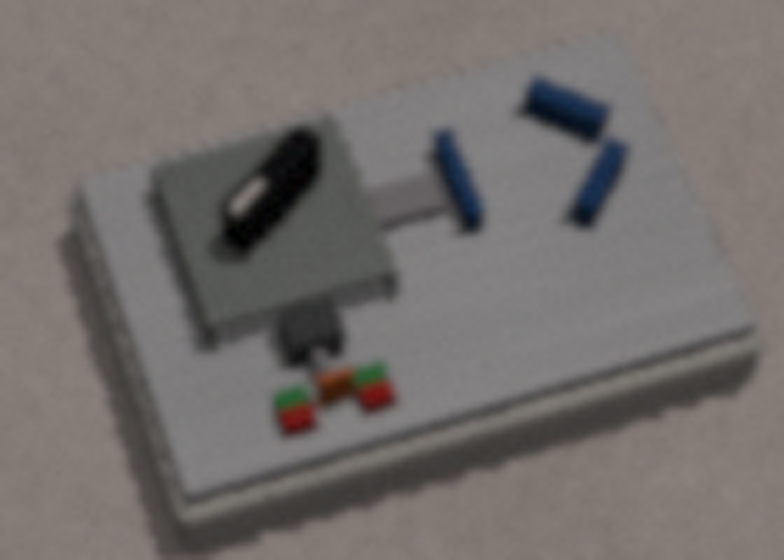

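```bash
python3 - <<'E'
from h import *
for n,(r0,r1,c0,c1) in {'scene':(190,225,280,330),'top':(192,228,215,263)}.items():
    z=np.load(f'pics/{n}0.npz'); p=z['p'][r0:r1,c0:c1]
    im=cv2.resize(p[:,:,::-1],None,fx=16,fy=16,interpolation=cv2.INTER_CUBIC)
    for k in range(0,c1-c0,5): cv2.putText(im,str(c0+k),(k*16,10),0,.4,(0,0,255)); im[:,k*16]=im[:,k*16]//2+60
    for k in range(0,r1-r0,5): cv2.putText(im,str(r0+k),(0,k*16+5),0,.4,(0,0,255)); im[k*16,:]=im[k*16,:]//2+60
    cv2.imwrite(f'pics/zz_{n}0.png',im)
E
```

```text
(no output)
```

View pics/zz_top0.png

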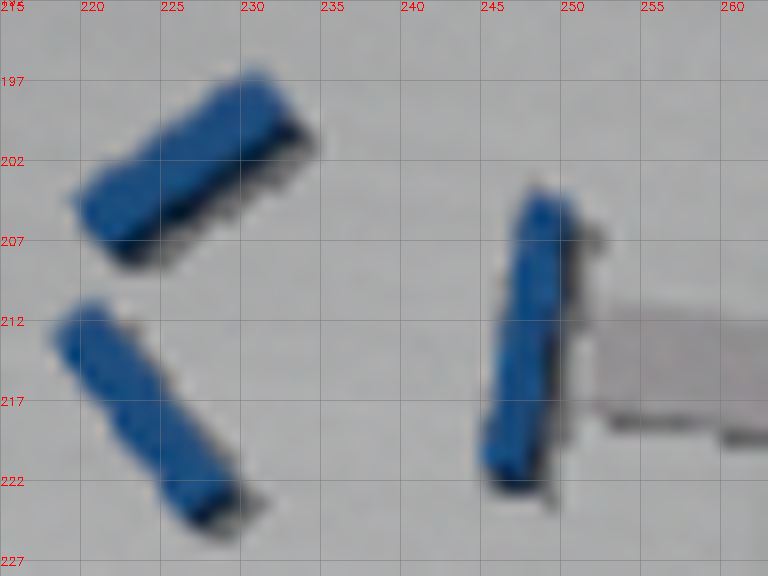

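View pics/zz_scene0.png

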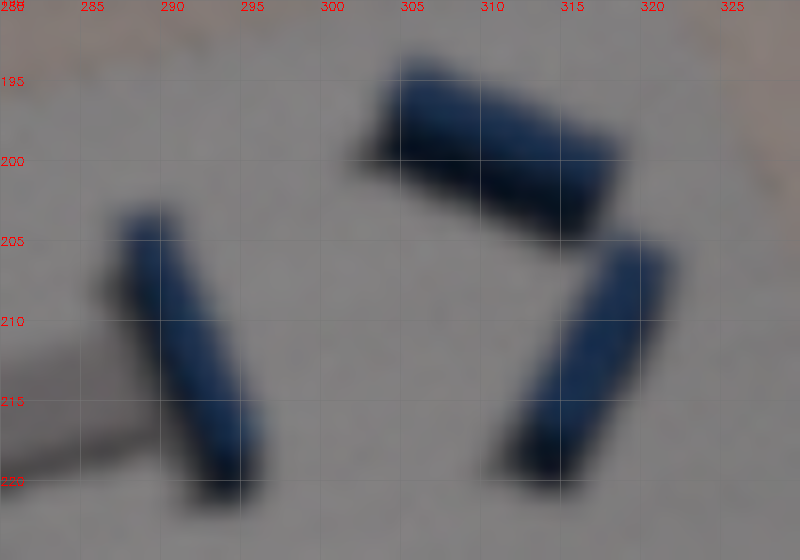

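```bash
cat >> h.py <<'E'
def px2w(n,uv,z):
    c=get_calibration(n)
    K=np.array([[c['fx'],0,c['cx']],[0,c['fy'],c['cy']],[0,0,1.]])
    s=cv2.undistortPoints(np.array(uv,float).reshape(-1,1,2),K,np.array([c['k1'],0,0,0.])).reshape(-1,2)
    E=np.array(c['extrinsics']); D=np.c_[s[:,0],-s[:,1],-np.ones(len(s))]@E[:3,:3].T; o=E[:3,3]
    return (o+D*((z-o[2])/D[:,2])[:,None])[:,:2]
E
python3 - <<'E'
from h import *
zt=lambda L:[(200+x/5.6-.41,160+y/5.6-.41) for x,y in L]
dk=px2w('top',zt([(93,60),(645,130),(598,487),(35,405)]),.055); print(dk.round(4),dk.mean(0))
for i in range(4):
    e=dk[(i+1)%4]-dk[i]; print(np.linalg.norm(e).round(4),np.degrees(np.arctan2(e[1],e[0])).round(2))
A=px2w('top',[(222.4,206.6),(232.5,199.0)],.073);B=px2w('top',[(221.1,210.6),(229.5,221.8)],.073);J=px2w('top',[(247.4,203.7),(244.7,220.9)],.073)
for nm,L in zip('ABJ',(A,B,J)):
    e=L[1]-L[0]; print(nm,L.round(4).tolist(),np.linalg.norm(e).round(4),np.degrees(np.arctan2(e[1],e[0])).round(2))
kn=px2w('top',zt([(457,310),(403,335),(509,282)]),.115);print('knob',kn.round(4),np.degrees(np.arctan2(*(kn[2]-kn[1])[::-1])))
cov=px2w('top',zt([(375,213),(565,240),(543,437),(350,402)]),.079);print('cov',cov.round(4),cov.mean(0))
# scene knob: white end and far end
zs=lambda L:[(210+x/5.6-.41,180+y/5.6-.41) for x,y in L]
print('knob scene',px2w('scene',zs([(303,138),(235,222),(270,180)]),.115))
print('jaw scene',px2w('scene',[(289.9,202.6),(295.3,216)],.073))
# nest from two faces
def nrm(L):
    e=(L[1]-L[0]);e/=np.linalg.norm(e);return np.array([-e[1],e[0]])
c0=np.array([.54,.115]);
N=[];b=[]
for L in(A,B):
    n=nrm(L); 
    if n@(c0-L[0])<0:n=-n
    N.append(n);b.append(n@L[0]+.023)
print('nest from V',np.linalg.solve(N,b), 'jaw mid',J.mean(0))
E
```

```text
[[ 0.6507  0.1769]
 [ 0.621  -0.0733]
 [ 0.4595 -0.0522]
 [ 0.4927  0.1967]] [0.55595266 0.06202001]
0.252 -96.77
0.1628 172.56
0.2511 82.42
0.1592 -7.13
A [[0.5535, 0.1554], [0.5729, 0.1311]] 0.0311 -51.41
B [[0.5435, 0.1583], [0.516, 0.1367]] 0.035 -141.97
J [[0.5616, 0.0941], [0.5187, 0.0996]] 0.0433 172.64
knob [[ 0.5273  0.0109]
 [ 0.5164  0.0334]
 [ 0.5395 -0.0109]] -62.4079594840787
cov [[ 0.5761  0.047 ]
 [ 0.5651 -0.0362]
 [ 0.4785 -0.027 ]
 [ 0.4926  0.0564]] [0.52806931 0.01007287]
knob scene [[ 0.52117943  0.03023868]
 [ 0.54541738 -0.01170988]
 [ 0.53359095  0.00942867]]
jaw scene [[0.51969311 0.10031265]
 [0.55875986 0.09440876]]
nest from V [0.54452147 0.12984191] jaw mid [0.54010764 0.09683285]
```

```bash
python3 - <<'E'
from h import *
from scipy.spatial.transform import Rotation as R
o=get_obs(); M=R.from_rotvec(o['ee_rot']).as_matrix(); print(M.round(3)); print('open dir',np.degrees(np.arctan2(M[1,2],M[0,2])))
z=np.load('pics/top0.npz'); hsv=cv2.cvtColor(z['p'],cv2.COLOR_RGB2HSV)[220:245,360:388]
m=((hsv[...,0]>95)&(hsv[...,0]<125)&(hsv[...,1]>130)&(hsv[...,2]>40)).astype(np.uint8)
cs=max(cv2.findContours(m,0,2)[0],key=len); (u,v),r=cv2.minEnclosingCircle(cs); print(u+360,v+220,r, px2w('top',[(u+360,v+220)],.088))
Z=np.load('pics/scene0.npz');hsv=cv2.cvtColor(Z['p'],cv2.COLOR_RGB2HSV)[228:265,150:180]
m=((hsv[...,0]>95)&(hsv[...,0]<125)&(hsv[...,1]>130)&(hsv[...,2]>40)).astype(np.uint8)
ys,xs=np.nonzero(m);print(xs.min()+150,xs.max()+150,ys.min()+228,ys.max()+228,px2w('scene',[(xs.mean()+150,ys.mean()+228)],.085))
E
```

```text
[[-0.964 -0.     0.268]
 [-0.268  0.002 -0.964]
 [-0.    -1.    -0.002]]
open dir -74.48348890061926
372.97540950775146 231.79508209228516 8.451114654541016 [[ 0.49360342 -0.21002525]]
154 171 235 251 [[ 0.49681797 -0.21055534]]
```

apply_moves(series=[3.2,4.2,0,0,7.5,3.2,4.2,0,0,7.5,3.2,4.2,0,0,7.5,3.2,4.2,0,0,7.5,3.2,4.2,0,0,7.5,3.2,4.2,0,0,7.5,3.2,4.2,0,0,7.5,3.2,4.2,0,0,7.5,3.2,4.2,0,0,7.5,3.2,4.2,0,0,7.5,0,0,0,0,7.5], grip_force=20)

```text
clock: 1.48
position: [0.4986, -0.1892, 0.2073]
ee_rot: [-0.283, 2.088, -2.07]
ft_force: [-0.2, -1.0, -0.3]
width: 0.0751
```

apply_moves(series=[-0.3,-2.1,-2,0,7.5,0,0,-3,0,7.5,0,0,0,0,7.5,0,0,0,0,7.5])

```text
clock: 1.98
position: [0.492, -0.2159, 0.153]
ee_rot: [-0.283, 2.092, -2.075]
ft_force: [0.4, -0.2, 0.5]
width: 0.0752
```

apply_moves(series=[0.3,0.5,-3,0,7.5,0,0,-3,0,7.5,0,0,-3,0,7.5,0,0,-1.3,0,7.5,0,0,0,0,7.5])

```text
clock: 2.6
position: [0.4973, -0.2166, 0.0538]
ee_rot: [-0.269, 2.083, -2.081]
ft_force: [-0.1, -0.4, 0.3]
width: 0.0748
```

```bash
python3 - <<'E'
from h import *
o=get_obs();print(o['position'],o['ft_force'],o['dq'].round(3))
for n in('scene','top'):
    p,d=snap(n,n+'1')
    cv2.imwrite(f'pics/{n}1.png',cv2.resize(p[180:320,100:240] if n=='scene' else p[160:300,310:450],None,fx=4,fy=4)[:,:,::-1])
E
```

```text
[ 0.49731212 -0.21662455  0.0537511 ] [-0.13375697 -0.4329407   0.2894009 ] [-0.006 -0.009 -0.017  0.    -0.    -0.001]
```

View pics/scene1.png

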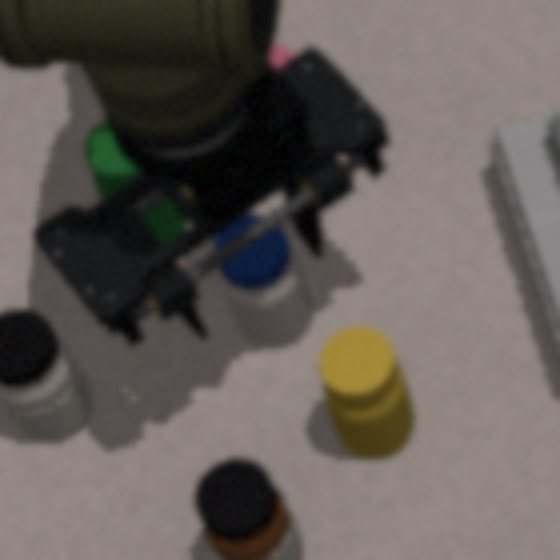

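View pics/top1.png

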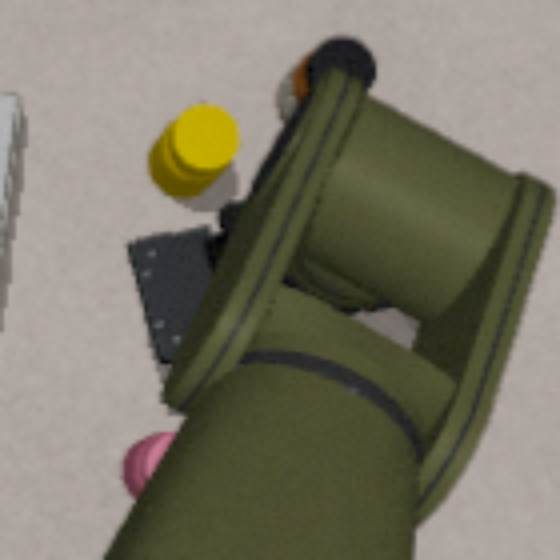

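The scene view shows the fingers on either side of the blue-capped bottle, whose cap is at about (253,250) in the crop. Nothing else is touched. I'll centre, lower and close.

apply_moves(series=[-0.2,0.6,-0.9,0,7.5,0,0,0,0,7.5,0,0,0,0,4.0,0,0,0,0,4.0,0,0,0,0,4.0,0,0,0,0,4.0,0,0,0,0,4.0], grip_force=25)

```text
clock: 3.58
position: [0.4981, -0.2112, 0.0488]
ee_rot: [-0.262, 2.076, -2.083]
ft_force: [-0.4, 0.6, -0.1]
width: 0.0453
```

apply_moves(series=[0,0,2,0,4.0,0,0,4,0,4.0,0,0,4,0,4.0,0,0,4,0,4.0,0,0,0,0,4.0,0,0,0,0,4.0])

```text
clock: 4.32
position: [0.4945, -0.2099, 0.1876]
ee_rot: [-0.27, 2.083, -2.082]
ft_force: [-0.5, 0.1, -1.6]
width: 0.0451
```

```bash
python3 - <<'E'
from h import *
o=get_obs();print(o['position'],o['ee_rot'],o['ft_force'],o['width'])
p,d=snap('scene','s2')
cv2.imwrite(f'pics/s2.png',cv2.resize(p[130:290,100:260],None,fx=3.5,fy=3.5)[:,:,::-1])
E
```

```text
[ 0.49450566 -0.20993169  0.18758021] [-0.26985199  2.08296953 -2.08167937] [-0.53416711  0.09549465 -1.6073947 ] 0.04508116033557329
```

View pics/s2.png

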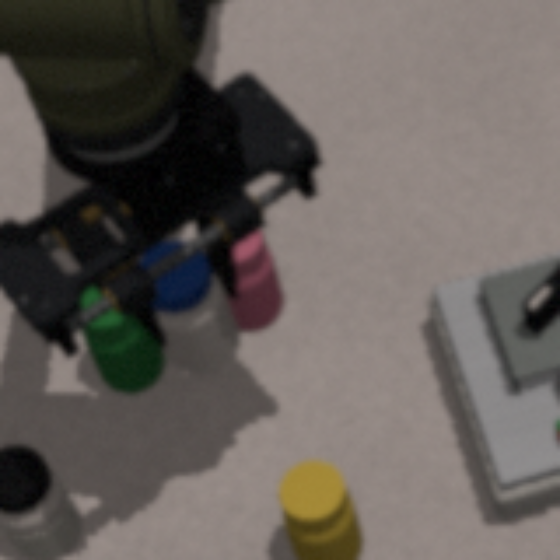

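apply_moves(series=[0,1,2,3,4.0,0.5,3.4,0.5,7,4.0,0.5,3.4,0,7,4.0,0.5,3.4,0,7,4.0,0.6,3.4,0,7,4.0,0.6,3.4,0,7,4.0,0.6,3.4,0,7,4.0,0.6,3.4,0,7,4.0,0.5,3.4,0,7,4.0,0.5,3,0,6,4.0,0,0,0,0,4.0,0,0,0,0,4.0])

```text
clock: 5.88
position: [0.5396, 0.1182, 0.2131]
ee_rot: [-1.16, 1.303, -1.292]
ft_force: [-0.2, -0.2, -2.1]
width: 0.045
```

```bash
cat >> h.py <<'E'
from scipy.spatial.transform import Rotation as R
def st():
    o=get_obs(); M=R.from_rotvec(o['ee_rot']).as_matrix()
    print('t',o['clock'],o['position'].round(4),'open',np.degrees(np.arctan2(M[1,2],M[0,2])).round(2),'tilt',M[:,1].round(3),'F',o['ft_force'].round(2),'T',o['torque'].round(3),'w',round(o['width'],4),'q6',o['q'][5].round(3),'tau6',o['joint_efforts'][5].round(3))
    return o
E
python3 -c "
from h import *
st()"
```

```text
t 5.875 [0.5396 0.1182 0.2131] open -6.75 tilt [-0.011 -0.001 -1.   ] F [-0.19 -0.2  -2.15] T [-0.013 -0.128  0.   ] w 0.045 q6 0.236 tau6 -0.004
```

apply_moves(series=[0.3,0.9,-2,0,4.0,0,0,-3,0,4.0,0,0,-2.5,0,4.0,0,0,0,0,4.0,0,0,0,0,4.0])

```text
clock: 6.5
position: [0.5415, 0.1255, 0.1324]
ee_rot: [-1.16, 1.308, -1.295]
ft_force: [0.5, 0.3, -1.0]
width: 0.045
```

```bash
python3 - <<'E'
from h import *
st()
p,d=snap('scene','s3')
cv2.imwrite(f'pics/s3.png',cv2.resize(p[150:280,210:370],None,fx=5,fy=4.6)[:,:,::-1])
p,d=snap('top','t3')
cv2.imwrite(f'pics/t3.png',cv2.resize(p[130:270,180:340],None,fx=5,fy=4.2)[:,:,::-1])
E
```

```text
t 6.5 [0.5415 0.1255 0.1324] open -7.06 tilt [-0.013 -0.001 -1.   ] F [ 0.46  0.29 -1.05] T [-0.068 -0.08  -0.01 ] w 0.045 q6 0.254 tau6 -0.002
```

View pics/s3.png

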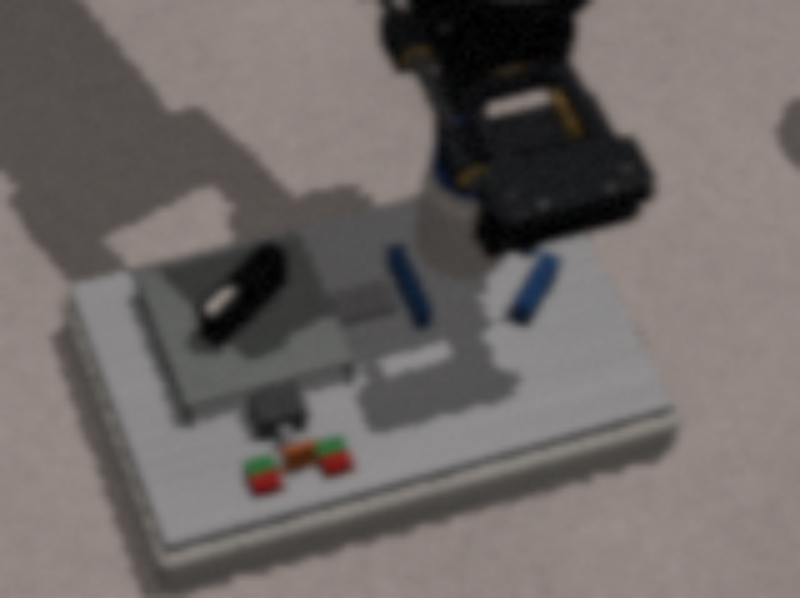

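View pics/t3.png

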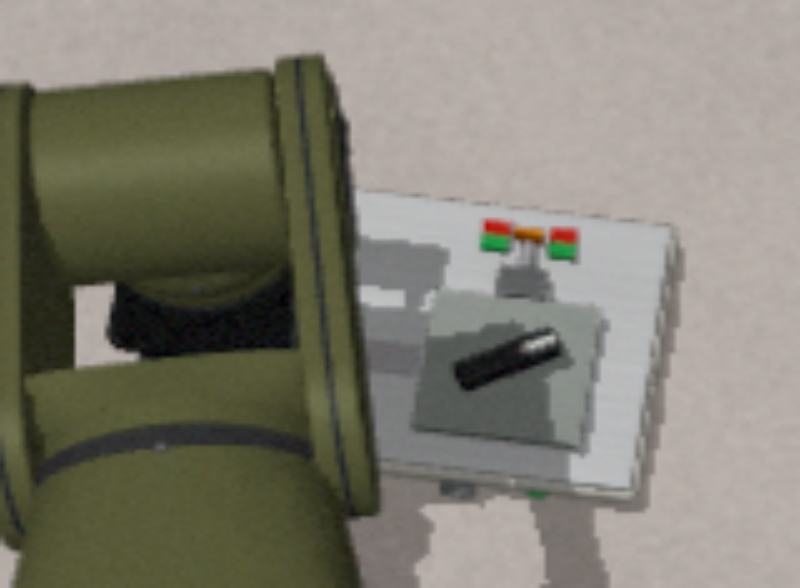

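```bash
python3 - <<'E'
from h import *
print(px2w('scene',[(301.2,204)],.0836))
p=np.load('pics/s3.npz')['p'][180:225,280:330]
im=cv2.resize(p[:,:,::-1],None,fx=13,fy=13,interpolation=cv2.INTER_CUBIC)
im=cv2.convertScaleAbs(im,alpha=1.8)
cv2.imwrite('pics/s3z.png',im)
E
```

```text
[[0.54090679 0.1189601 ]]
```

View pics/s3z.png

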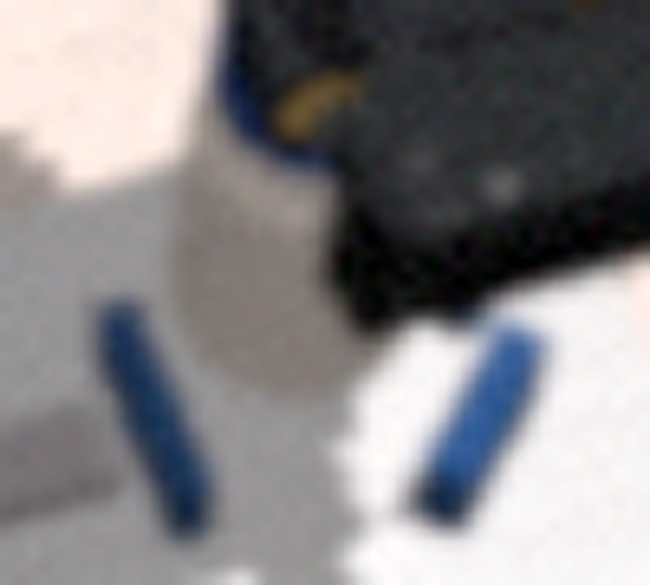

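```bash
cat >> h.py <<'E'
def w2px(n,P):
    c=get_calibration(n);E=np.linalg.inv(np.array(c['extrinsics']));P=np.asarray(P,float)
    q=P@E[:3,:3].T+E[:3,3]; s=np.c_[q[:,0]/-q[:,2],-q[:,1]/-q[:,2]]; r=(s**2).sum(1)
    s=s*(1+c['k1']*r)[:,None]
    return np.c_[c['fx']*s[:,0]+c['cx'],c['fy']*s[:,1]+c['cy']]
E
python3 - <<'E'
from h import *
im0=cv2.imread('pics/s3z.png'); t=np.linspace(0,2*np.pi,60)
out=[]
for c in [(.5415,.1255),(.541,.1235),(.540,.1215)]:
    im=im0.copy()
    for z in(.0836,.12):
        q=(w2px('scene',np.c_[c[0]+.023*np.cos(t),c[1]+.023*np.sin(t),0*t+z])-[280,180]+.5)*13
        cv2.polylines(im,[q.astype(np.int32)],True,(0,0,255),1)
    out.append(im[:,100:480])
cv2.imwrite('pics/fit.png',cv2.resize(np.hstack(out),None,fx=.7,fy=.7))
E
```

```text
(no output)
```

View pics/fit.png

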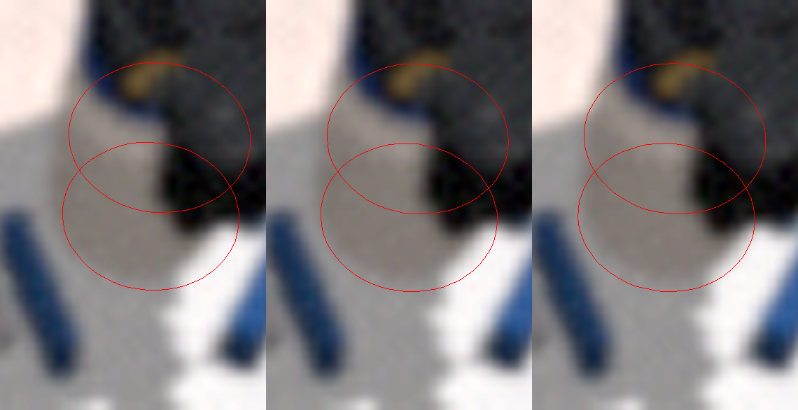

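```bash
python3 - <<'E'
from h import *
B=px2w('scene',[(304.2,198.2),(314.8,202.5)],.073);A=px2w('scene',[(312.2,215.2),(317.8,205.2)],.073)
c0=np.array([.54,.115]);N=[];b=[]
for L in(A,B):
    e=L[1]-L[0];print(L.round(4).tolist(),np.linalg.norm(e),np.degrees(np.arctan2(e[1],e[0])));e/=np.linalg.norm(e);n=np.array([-e[1],e[0]])
    if n@(c0-L[0])<0:n=-n
    N.append(n);b.append(n@L[0]+.023)
print(np.linalg.solve(N,b))
E
```

```text
[[0.5743, 0.1313], [0.5555, 0.1568]] 0.03171693074903311 126.35652622496133
[[0.5235, 0.1371], [0.5456, 0.1541]] 0.027822670806960364 37.61972269316543
[0.54856191 0.12736915]
```

apply_moves(series=[0.6,-0.1,-0.5,0,4.0,0,0,-0.7,0,4.0,0,0,0,0,4.0,0,0,0,0,4.0])

```text
clock: 7.1
position: [0.5495, 0.1247, 0.1222]
ee_rot: [-1.156, 1.305, -1.296]
ft_force: [0.9, 0.8, -1.2]
width: 0.0453
```

```bash
python3 - <<'E'
from h import *
o=st()
p,d=snap('scene','s4')
im0=cv2.resize(p[180:225,280:330,::-1],None,fx=13,fy=13,interpolation=cv2.INTER_CUBIC)
im0=cv2.convertScaleAbs(im0,alpha=1.8);im=im0.copy()
t=np.linspace(0,2*np.pi,60);c=o['position']
for z in(c[2]-.0488,c[2]-.01):
        q=(w2px('scene',np.c_[c[0]+.023*np.cos(t),c[1]+.023*np.sin(t),0*t+z])-[280,180]+.5)*13
        cv2.polylines(im,[q.astype(np.int32)],True,(0,0,255),1)
cv2.imwrite('pics/fit2.png',cv2.resize(np.hstack([im0,im]),None,fx=.6,fy=.6))
E
```

```text
t 7.1 [0.5495 0.1247 0.1222] open -7.05 tilt [-0.009 -0.001 -1.   ] F [ 0.89  0.83 -1.25] T [-0.018 -0.142 -0.026] w 0.0453 q6 0.251 tau6 -0.001
```

View pics/fit2.png

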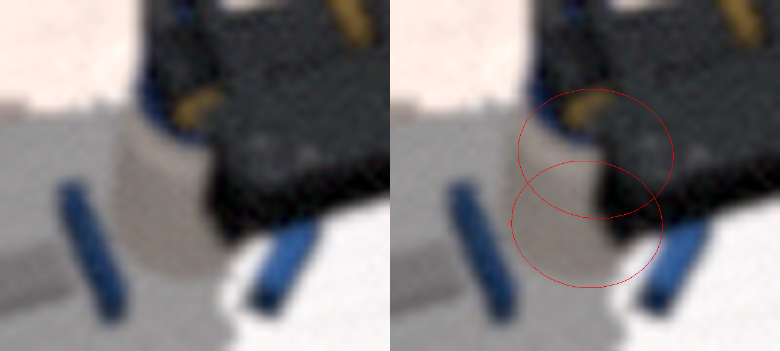

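apply_moves(series=[-0.1,0,-0.6,0,4.0,0,0,-0.6,0,4.0,0,0,-0.3,0,4.0,0,0,0,0,4.0])

```text
clock: 7.65
position: [0.548, 0.1247, 0.1059]
ee_rot: [-1.157, 1.306, -1.296]
ft_force: [0.6, -0.1, -1.4]
width: 0.0448
```

```bash
python3 -c "
from h import *
st()"
```

```text
t 7.65 [0.548  0.1247 0.1059] open -7.04 tilt [-0.009 -0.001 -1.   ] F [ 0.61 -0.12 -1.4 ] T [-0.036 -0.077  0.017] w 0.0448 q6 0.251 tau6 -0.001
```

apply_moves(series=[0,0,-0.2,0,4.0,0,0,0,0,4.0,0,0,-0.1,0,4.0,0,0,0,0,4.0])

```text
clock: 8.15
position: [0.5487, 0.1248, 0.104]
ee_rot: [-1.155, 1.305, -1.296]
ft_force: [-0.2, 0.3, -2.1]
width: 0.045
```

```bash
python3 -c "
from h import *
st()"
```

```text
t 8.15 [0.5487 0.1248 0.104 ] open -7.04 tilt [-0.008 -0.001 -1.   ] F [-0.21  0.31 -2.08] T [-0.    -0.11   0.004] w 0.045 q6 0.251 tau6 -0.001
```

apply_moves(series=[0,0,-0.1,0,4.0,0,0,-0.1,0,4.0,0,0,0,0,4.0])

```text
clock: 8.52
position: [0.5489, 0.125, 0.104]
ee_rot: [-1.155, 1.305, -1.296]
ft_force: [-0.7, -0.1, -1.0]
width: 0.0453
```

```bash
python3 -c "
from h import *
st()"
```

```text
t 8.525 [0.5489 0.125  0.104 ] open -7.04 tilt [-0.008 -0.    -1.   ] F [-0.75 -0.12 -0.99] T [-0.06   0.017  0.012] w 0.0453 q6 0.251 tau6 -0.002
```

apply_moves(series=[0,0,-0.2,0,4.0,0,0,-0.2,0,4.0])

```text
clock: 8.78
position: [0.5492, 0.1252, 0.1038]
ee_rot: [-1.156, 1.305, -1.296]
ft_force: [-6.4, -0.4, 13.0]
width: 0.045
```

```bash
python3 -c "
from h import *
st()"
```

```text
t 8.775 [0.5492 0.1252 0.1038] open -7.04 tilt [-0.009 -0.    -1.   ] F [-6.39 -0.37 12.98] T [-0.213  1.302  0.016] w 0.045 q6 0.251 tau6 -0.013
```

Firm contact with the deck at z = 0.1038, as predicted. I'll ease off, then release.

apply_moves(series=[0,0,0.05,0,4.0,0,0,0,0,5.0,0,0,0,0,6.0,0,0,0,0,6.5,0,0,0,0,6.5])

```text
clock: 9.4
position: [0.5494, 0.1251, 0.1032]
ee_rot: [-1.155, 1.305, -1.296]
ft_force: [-0.7, -0.3, 0.1]
width: 0.0648
```

apply_moves(series=[0,0,2,0,6.5,0,0,4,0,6.5,0,0,4,0,6.5,0,-3,0,6,6.5,0,-4,0,6,5,0,-3,0,6,5,0,0,0,6,5,0,0,0,6,5,0,0,0,0,5])

```text
clock: 10.52
position: [0.5524, 0.0218, 0.2218]
ee_rot: [-1.374, 0.888, -0.904]
ft_force: [1.3, -0.4, 0.1]
width: 0.0495
```

```bash
python3 - <<'E'
from h import *
st()
p,d=snap('scene','s5')
cv2.imwrite(f'pics/s5.png',cv2.resize(p[150:280,210:370],None,fx=5,fy=4.6,interpolation=2)[:,:,::-1])
p,d=snap('top','t5')
cv2.imwrite(f'pics/t5.png',cv2.resize(p[130:270,180:340],None,fx=5,fy=4.2,interpolation=2)[:,:,::-1])
E
```

```text
t 10.525 [0.5524 0.0218 0.2218] open 23.91 tilt [ 0.01  -0.002 -1.   ] F [ 1.3  -0.43  0.1 ] T [-0.061 -0.181 -0.062] w 0.0495 q6 -0.474 tau6 -0.194
```

View pics/s5.png

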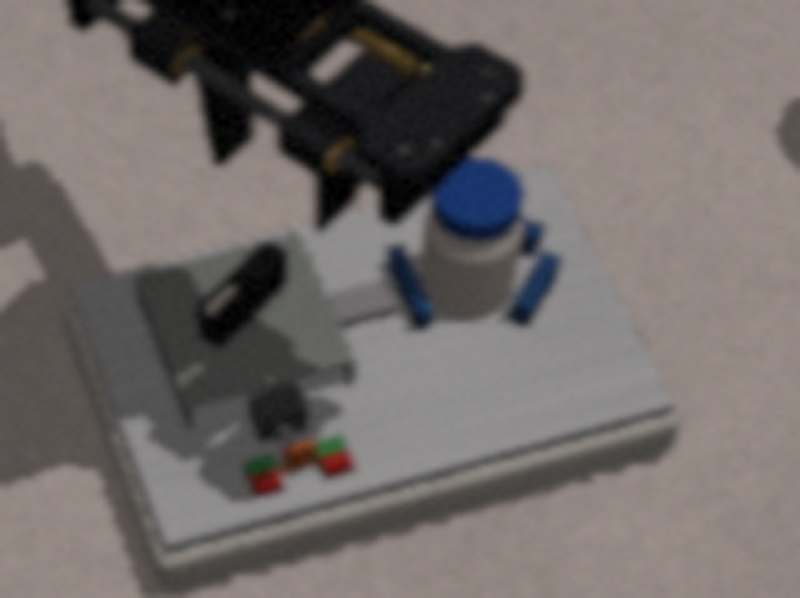

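View pics/t5.png

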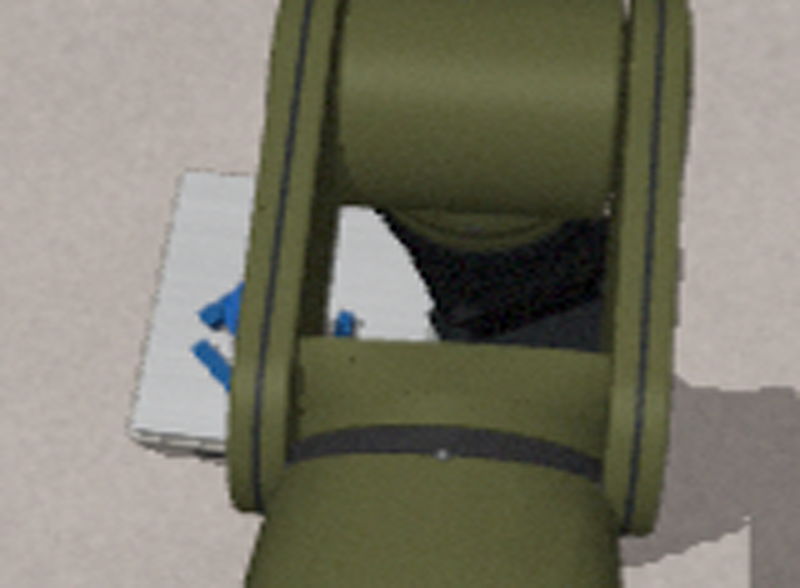

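The bottle stands between the jaw (scene crop 410,285) and the V (535,285), and the flag is between the red blocks. Now to the knob.

apply_moves(series=[-1.2,-0.5,0,2.5,4,-1.2,-0.5,-2,2,4,0,0,-3,0,4,0,0,-2,0,4,0,0,0,0,4])

```text
clock: 11.25
position: [0.5284, 0.0128, 0.1526]
ee_rot: [-1.397, 0.827, -0.848]
ft_force: [0.9, -0.4, 1.0]
width: 0.0399
```

```bash
python3 - <<'E'
from h import *
st()
p,d=snap('scene','s6')
cv2.imwrite(f'pics/s6.png',cv2.resize(p[160:260,200:320],None,fx=6,fy=6,interpolation=2)[:,:,::-1])
E
```

```text
t 11.25 [0.5284 0.0128 0.1526] open 28.27 tilt [ 0.014 -0.001 -1.   ] F [ 0.86 -0.38  0.98] T [-0.027 -0.129  0.019] w 0.0399 q6 -0.571 tau6 -0.004
```

View pics/s6.png

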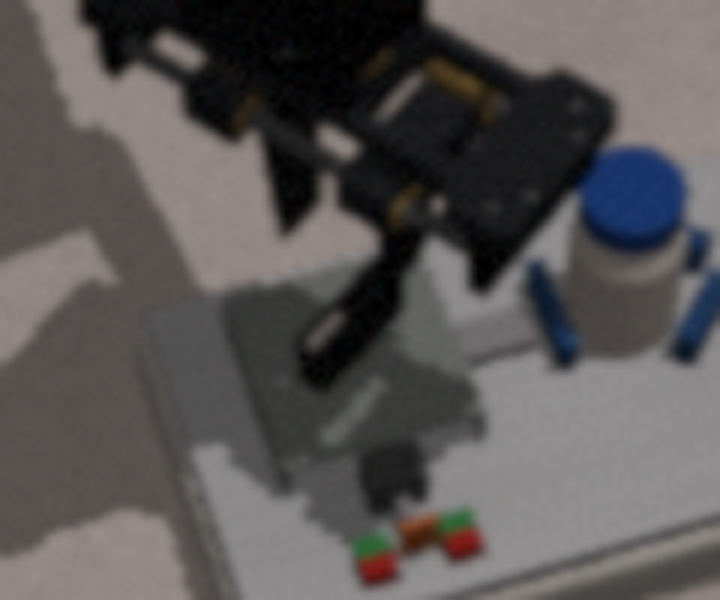

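apply_moves(series=[0,-0.1,-2,0,4,0,0,-2,0,4,0,0,-1.2,0,4,0,0,0,0,4,0,0,0,0,4])

```text
clock: 11.92
position: [0.5313, 0.0117, 0.102]
ee_rot: [-1.394, 0.822, -0.853]
ft_force: [0.3, 0.3, 0.9]
width: 0.04
```

```bash
python3 - <<'E'
from h import *
st()
p,d=snap('scene','s7')
cv2.imwrite(f'pics/s7.png',cv2.resize(p[170:250,210:310],None,fx=7,fy=7,interpolation=2)[:,:,::-1])
E
```

```text
t 11.925 [0.5313 0.0117 0.102 ] open 28.25 tilt [ 0.021 -0.002 -1.   ] F [0.31 0.33 0.92] T [ 0.035 -0.135 -0.01 ] w 0.04 q6 -0.572 tau6 0.001
```

View pics/s7.png

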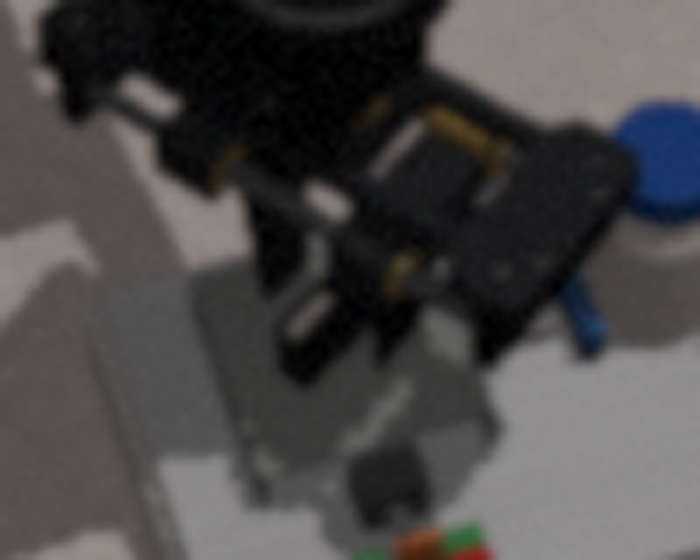

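The knob bar (crop 310,330) sits between the two fingers (275,250 and 395,320). I'll lower the last 14 mm and close gently.

apply_moves(series=[-0.2,0,-1.0,0,4,0,0,-0.3,0,4,0,0,0,0,4,0,0,0,0,2.5,0,0,0,0,1,0,0,0,0,1,0,0,0,0,1], grip_force=6)

```text
clock: 12.85
position: [0.5297, 0.0114, 0.0897]
ee_rot: [-1.393, 0.821, -0.855]
ft_force: [-0.3, -0.7, 1.1]
width: 0.0151
```

```bash
python3 -c "
from h import *
st()"
```

```text
t 12.85 [0.5297 0.0114 0.0897] open 28.24 tilt [ 0.023 -0.003 -1.   ] F [-0.3  -0.66  1.11] T [-0.15   0.16  -0.074] w 0.0151 q6 -0.572 tau6 -0.093
```

apply_moves(series=[0,0,0,0,1,0,0,0,0,1,0,0,0,0,1,0,0,0,0,1], grip_force=15)

```text
clock: 13.35
position: [0.5296, 0.0113, 0.0897]
ee_rot: [-1.393, 0.821, -0.855]
ft_force: [-0.8, -0.3, 0.3]
width: 0.014
```

```bash
python3 -c "
from h import *
st()"
```

```text
t 13.35 [0.5296 0.0113 0.0897] open 28.24 tilt [ 0.023 -0.003 -1.   ] F [-0.77 -0.27  0.27] T [-0.173  0.062 -0.06 ] w 0.014 q6 -0.572 tau6 -0.058
```

apply_moves(series=[0,0,0,-2,1,0,0,0,-2,1])

```text
clock: 13.6
position: [0.5295, 0.0113, 0.0897]
ee_rot: [-1.371, 0.876, -0.911]
ft_force: [-0.8, 0.2, 0.3]
width: 0.0142
```

```bash
python3 -c "
from h import *
st()"
```

```text
t 13.6 [0.5295 0.0113 0.0897] open 24.06 tilt [ 0.022 -0.005 -1.   ] F [-0.8   0.25  0.29] T [-0.252  0.171  0.144] w 0.0142 q6 -0.497 tau6 -0.076
```

apply_moves(series=[0,0,0,-2,1,0,0,0,-2,1])

```text
clock: 13.85
position: [0.5295, 0.0113, 0.0897]
ee_rot: [-1.346, 0.932, -0.967]
ft_force: [-1.3, -0.3, 0.2]
width: 0.0141
```

```bash
python3 -c "
from h import *
st()"
```

```text
t 13.85 [0.5295 0.0113 0.0897] open 19.83 tilt [ 0.022 -0.007 -1.   ] F [-1.27 -0.31  0.23] T [-0.187  0.196  0.21 ] w 0.0141 q6 -0.421 tau6 -0.064
```

apply_moves(series=[0,0,0,-2,1,0,0,0,-2,1])

```text
clock: 14.1
position: [0.5294, 0.0113, 0.0897]
ee_rot: [-1.32, 0.987, -1.024]
ft_force: [-0.2, -1.0, 0.9]
width: 0.0141
```

```bash
python3 -c "
from h import *
st()"
```

```text
t 14.1 [0.5294 0.0113 0.0897] open 15.6 tilt [ 0.021 -0.009 -1.   ] F [-0.17 -1.    0.91] T [-0.217  0.199  0.155] w 0.0141 q6 -0.345 tau6 -0.074
```

apply_moves(series=[0,0,0,-2,1,0,0,0,-2,1])

```text
clock: 14.35
position: [0.5294, 0.0113, 0.0897]
ee_rot: [-1.292, 1.043, -1.08]
ft_force: [-1.3, -0.1, 0.9]
width: 0.0138
```

```bash
python3 - <<'E'
from h import *
st()
p,d=snap('scene','s8')
cv2.imwrite(f'pics/s8.png',cv2.resize(p[180:250,225:325],None,fx=7,fy=7,interpolation=2)[:,:,::-1])
E
```

```text
t 14.35 [0.5294 0.0113 0.0897] open 11.34 tilt [ 0.02 -0.01 -1.  ] F [-1.26 -0.06  0.92] T [-0.216  0.244  0.097] w 0.0138 q6 -0.269 tau6 -0.146
```

View pics/s8.png

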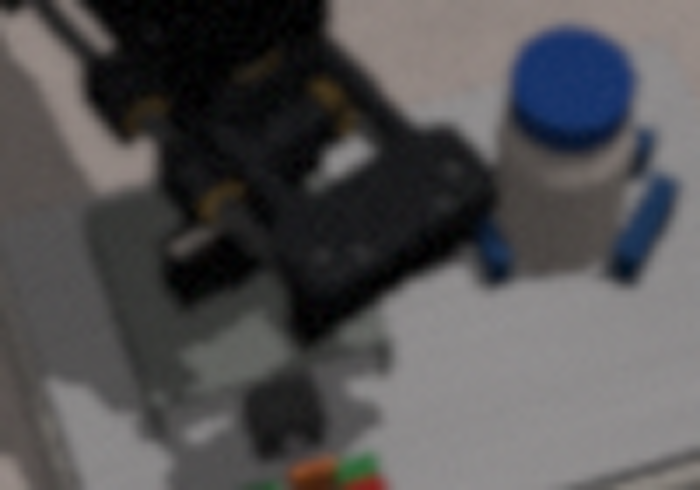

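apply_moves(series=[0,0,0,-2,1,0,0,0,-2,1])

```text
clock: 14.65
position: [0.5294, 0.0113, 0.0897]
ee_rot: [-1.262, 1.098, -1.135]
ft_force: [-1.2, -0.6, 0.3]
width: 0.0141
```

```bash
python3 -c "
from h import *
st()"
```

```text
t 14.65 [0.5294 0.0113 0.0897] open 7.11 tilt [ 0.019 -0.012 -1.   ] F [-1.19 -0.62  0.27] T [-0.253  0.259  0.064] w 0.0141 q6 -0.193 tau6 -0.11
```

apply_moves(series=[0,0,0,-2,1,0,0,0,-2,1])

```text
clock: 14.9
position: [0.5293, 0.0113, 0.0896]
ee_rot: [-1.23, 1.153, -1.191]
ft_force: [-1.0, -0.3, 0.2]
width: 0.014
```

```bash
python3 - <<'E'
from h import *
st()
p,d=snap('scene','s9')
cv2.imwrite(f'pics/s9.png',cv2.resize(p[190:265,235:325],None,fx=7,fy=7,interpolation=2)[:,:,::-1])
E
```

```text
t 14.9 [0.5293 0.0113 0.0896] open 2.87 tilt [ 0.018 -0.013 -1.   ] F [-0.96 -0.3   0.25] T [-0.211  0.299  0.15 ] w 0.014 q6 -0.118 tau6 -0.152
```

View pics/s9.png

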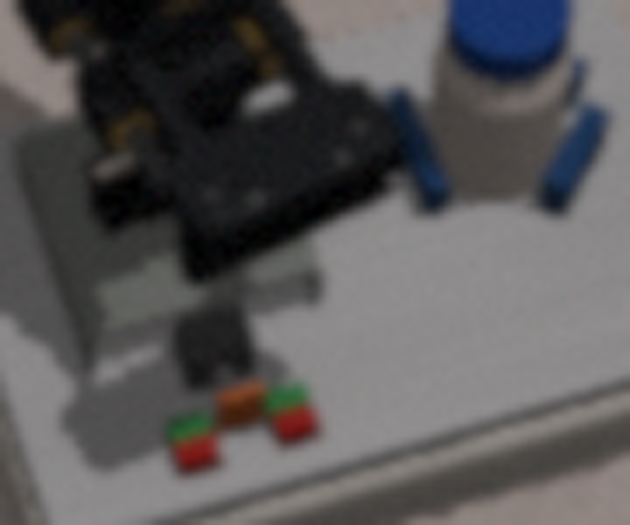

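The flag (crop 240,405) is still near the red/green border, and the jaw is close to the bottle. I'll add a numeric flag measurement.

```bash
cat >> h.py <<'E'
def flag(p):
    c=p[225:268,245:300].astype(float)
    h=cv2.cvtColor(p,cv2.COLOR_RGB2HSV)[225:268,245:300]
    H,S,V=h[...,0],h[...,1],h[...,2]
    def cen(m):
        m=cv2.morphologyEx(m.astype(np.uint8),0,np.ones((1,1)))
        w=m*S.astype(float)
        ys,xs=np.mgrid[0:43,0:55]; return np.array([(w*xs).sum(),(w*ys).sum()])/w.sum()+[245,225]
    b=(S>110)&(V>40)
    o=cen(b&(H>=5)&(H<20)&(np.abs(np.arange(55)[None]-np.where(1,0,0))>=0)); r=cen(b&((H<4)|(H>172))); g=cen(b&(H>45)&(H<85))
    O,Rr,G=px2w('scene',[o,r,g],.082)
    d=(Rr-G); ax=np.array([.992,-.125])
    return 'flag from red toward green mm: %.2f (green at %.2f)'%(((Rr-O)@ax)*1000,((Rr-G)@ax)*1000)
def chk(n):
    o=st(); p,d=snap('scene',n); print(flag(p))
E
python3 - <<'E'
from h import *
for n in('scene0','s3','s5','s8','s9'): print(n,flag(np.load(f'pics/{n}.npz')['p']))
E
```

```text
scene0 flag from red toward green mm: 8.44 (green at 10.07)
s3 flag from red toward green mm: 8.51 (green at 10.09)
s5 flag from red toward green mm: 8.73 (green at 10.00)
s8 flag from red toward green mm: 9.33 (green at 10.08)
s9 flag from red toward green mm: 11.04 (green at 10.57)
```

apply_moves(series=[0,0,0,-2,1,0,0,0,-2,1])

```text
clock: 15.2
position: [0.5293, 0.0113, 0.0896]
ee_rot: [-1.196, 1.208, -1.245]
ft_force: [0.1, -0.7, 1.4]
width: 0.0142
```

```bash
python3 -c "
from h import *
chk('s10')"
```

```text
t 15.2 [0.5293 0.0113 0.0896] open -1.36 tilt [ 0.017 -0.015 -1.   ] F [ 0.08 -0.65  1.35] T [-0.176  0.271  0.082] w 0.0142 q6 -0.043 tau6 -0.119
flag from red toward green mm: 12.13 (green at 10.46)
```

apply_moves(series=[0,0,0,-2,1,0,0,0,-2,1])

```text
clock: 15.5
position: [0.5293, 0.0113, 0.0897]
ee_rot: [-1.161, 1.261, -1.299]
ft_force: [-0.9, -0.0, 0.7]
width: 0.0142
```

```bash
python3 -c "
from h import *
chk('s11')"
```

```text
t 15.5 [0.5293 0.0113 0.0897] open -5.55 tilt [ 0.015 -0.016 -1.   ] F [-0.88 -0.    0.7 ] T [-0.19   0.312  0.199] w 0.0142 q6 0.032 tau6 -0.098
flag from red toward green mm: 12.27 (green at 10.12)
```

apply_moves(series=[0,0,0,-2,1,0,0,0,-2,1])

```text
clock: 15.8
position: [0.5292, 0.0113, 0.0897]
ee_rot: [-1.124, 1.314, -1.353]
ft_force: [-1.0, -0.7, 0.5]
width: 0.014
```

```bash
python3 - <<'E'
from h import *
chk('s12')
p=np.load('pics/s12.npz')['p']
cv2.imwrite(f'pics/s12.png',cv2.resize(p[190:265,235:325],None,fx=7,fy=7,interpolation=2)[:,:,::-1])
E
```

```text
t 15.8 [0.5292 0.0113 0.0897] open -9.75 tilt [ 0.014 -0.017 -1.   ] F [-1.01 -0.66  0.54] T [-0.158  0.249  0.173] w 0.014 q6 0.106 tau6 -0.096
flag from red toward green mm: 12.79 (green at 10.39)
```

View pics/s12.png

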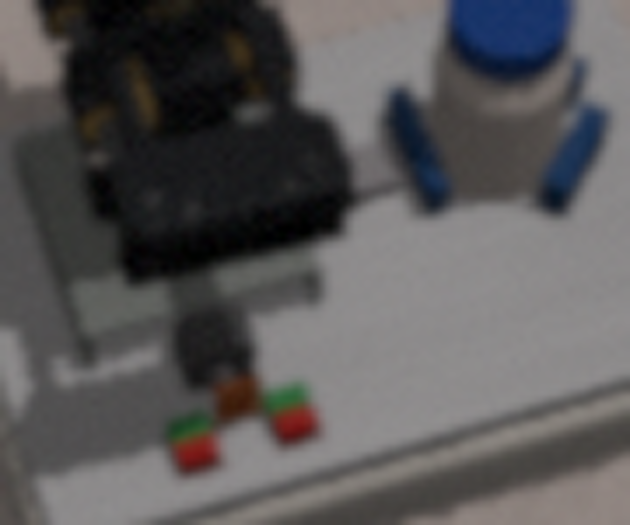

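apply_moves(series=[0,0,0,-2,1,0,0,0,-1,1])

```text
clock: 16.1
position: [0.5292, 0.0113, 0.0897]
ee_rot: [-1.095, 1.354, -1.392]
ft_force: [-0.8, -1.0, 1.1]
width: 0.0145
```

```bash
python3 -c "
from h import *
chk('s13')"
```

```text
t 16.1 [0.5292 0.0113 0.0897] open -12.88 tilt [ 0.013 -0.017 -1.   ] F [-0.78 -1.03  1.08] T [-0.139  0.334  0.098] w 0.0145 q6 0.162 tau6 0.076
flag from red toward green mm: 12.45 (green at 10.41)
```

```bash
python3 - <<'E'
from h import *
ims=[]
for n in('scene0','s9','s10','s11','s12','s13'):
    p=np.load(f'pics/{n}.npz')['p']
    h=cv2.cvtColor(p,cv2.COLOR_RGB2HSV)[235:262,255:288];m=(h[...,1]>130)&(h[...,0]>6)&(h[...,0]<20)&(h[...,2]>40)
    ys,xs=np.nonzero(m[:,8:20]); print(n,len(ys),(xs.mean()+263).round(2),(ys.mean()+235).round(2))
    ims.append(cv2.resize(p[232:262,255:288,::-1],None,fx=8,fy=8,interpolation=0))
cv2.imwrite('pics/fl.png',cv2.convertScaleAbs(np.vstack([np.hstack(ims[:3]),np.hstack(ims[3:])]),alpha=1.5))
E
```

```text
scene0 28 269.36 248.68
s9 32 268.62 247.75
s10 29 268.52 247.14
s11 29 268.21 247.41
s12 28 268.18 246.89
s13 28 268.18 246.89
```

View pics/fl.png

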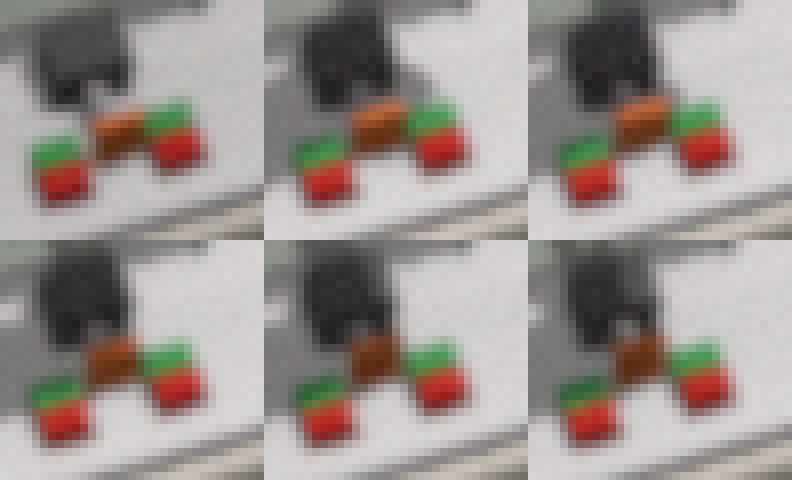

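```bash
python3 - <<'E'
from h import *
a=px2w('scene',[(269.36,248.68),(268.62,247.75),(268.52,247.14),(268.21,247.41),(268.18,246.89)],.079)
print(((a[0]-a)@[.992,-.125])*1000)
E
```

```text
[0.         2.77209018 4.31377319 3.8883175  5.16348324]
```

apply_moves(series=[0,0,0,-1,1,0,0,0,0,1])

```text
clock: 16.4
position: [0.5292, 0.0113, 0.0897]
ee_rot: [-1.085, 1.367, -1.405]
ft_force: [-1.8, -1.0, 1.2]
width: 0.014
```

```bash
cat >> h.py <<'E'
def orange(p):
    # soft subpixel: saturation-weighted orange centroid
    q=p[238:256,262:278].astype(float); w=np.clip(q[...,0]-q[...,2],0,None)*(np.abs(q[...,1]/(q[...,0]+1)-.45)<.22)*((q[...,0]-q[...,2])>25)
    ys,xs=np.mgrid[238:256,262:278]; return (w*xs).sum()/w.sum(),(w*ys).sum()/w.sum()
E
python3 - <<'E'
from h import *
chk('s14')
a=[]
for n in('scene0','s3','s5','s8','s9','s10','s11','s12','s13','s14'):
    a.append(orange(np.load(f'pics/{n}.npz')['p']))
w=px2w('scene',a,.079);print(np.round(a,2).tolist(),(((w[0]-w)@[.992,-.125])*1000).round(2))
E
```

```text
t 16.4 [0.5292 0.0113 0.0897] open -13.94 tilt [ 0.013 -0.018 -1.   ] F [-1.83 -1.05  1.22] T [-0.162  0.298  0.073] w 0.014 q6 0.18 tau6 0.157
flag from red toward green mm: 12.37 (green at 10.33)
[[269.21, 250.33], [269.36, 250.38], [269.79, 250.13], [269.69, 249.96], [269.01, 249.43], [269.34, 249.12], [269.52, 249.3], [269.05, 249.6], [269.38, 249.64], [268.61, 249.92]] [ 0.   -0.23  0.06  0.52  2.3   2.79  2.24  1.85  1.51  1.4 ]
```

apply_moves(series=[0,0,0,0,1,0,0,0,0,1])

```text
clock: 16.7
position: [0.5292, 0.0113, 0.0896]
ee_rot: [-1.085, 1.367, -1.405]
ft_force: [-0.5, -0.1, 1.2]
width: 0.0143
```

```bash
python3 - <<'E'
from h import *
st(); p,d=snap('scene','s15')
def m_(p):
    h=cv2.cvtColor(p,cv2.COLOR_RGB2HSV)[235:262,255:288];m=(h[...,1]>130)&(h[...,0]>6)&(h[...,0]<20)&(h[...,2]>40)
    ys,xs=np.nonzero(m[:,8:20]); return len(ys),(xs.mean()+263).round(2),(ys.mean()+235).round(2)
for n in('s5','s8','s11','s12','s13','s14','s15'): print(n,m_(np.load(f'pics/{n}.npz')['p']))
for k in range(3):
    st(); p,d=grab_frame('scene'); print(m_(p))
cv2.imwrite(f'pics/s15.png',cv2.resize(p[190:265,235:325],None,fx=7,fy=7,interpolation=2)[:,:,::-1])
E
```

```text
t 16.7 [0.5292 0.0113 0.0896] open -13.92 tilt [ 0.013 -0.018 -1.   ] F [-0.47 -0.14  1.22] T [-0.184  0.317  0.086] w 0.0143 q6 0.18 tau6 0.124
s5 (30, np.float64(269.5), np.float64(248.43))
s8 (30, np.float64(269.23), np.float64(248.27))
s11 (29, np.float64(268.21), np.float64(247.41))
s12 (28, np.float64(268.18), np.float64(246.89))
s13 (28, np.float64(268.18), np.float64(246.89))
s14 (29, np.float64(268.1), np.float64(246.97))
s15 (26, np.float64(268.35), np.float64(246.85))
t 16.75 [0.5292 0.0113 0.0897] open -13.92 tilt [ 0.013 -0.018 -1.   ] F [-1.55 -1.02  1.26] T [-0.143  0.324  0.16 ] w 0.0139 q6 0.18 tau6 0.124
(27, np.float64(268.26), np.float64(246.89))
t 16.8 [0.5292 0.0113 0.0896] open -13.93 tilt [ 0.013 -0.018 -1.   ] F [-0.45 -0.6   0.57] T [-0.18   0.28   0.162] w 0.0138 q6 0.18 tau6 0.124
(28, np.float64(268.18), np.float64(246.89))
t 16.85 [0.5292 0.0113 0.0897] open -13.93 tilt [ 0.013 -0.018 -1.   ] F [-0.61 -0.24  0.57] T [-0.135  0.301  0.107] w 0.0142 q6 0.18 tau6 0.124
(28, np.float64(268.18), np.float64(246.89))
```

View pics/s15.png

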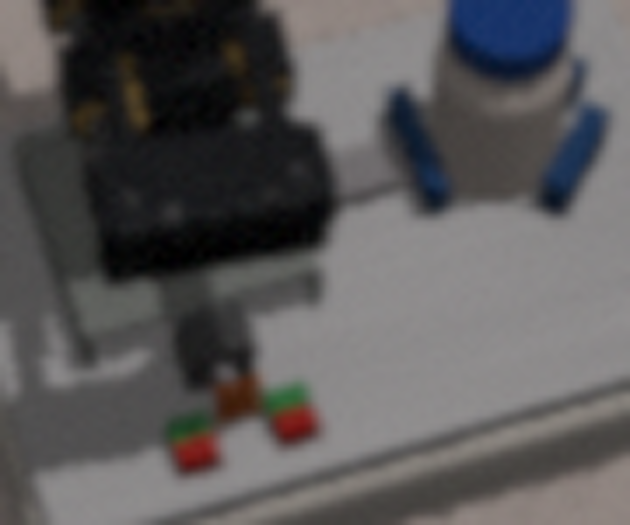

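The flag has stopped moving: its position hasn't changed over the last 4° or so. The joint-6 torque also swung from a pull ahead to slack. I'll release, lift clear and check with an unobstructed view.

apply_moves(series=[0,0,0,0,2,0,0,0,0,4,0,0,0,0,4,0,0,0,0,4,0,0,2,0,4,0,0,4,0,4,0,0,5,0,4,-2,-4,4,0,4,-3,-5,1,0,4,-3,-5,0,0,4,-3,-5,0,0,4,0,0,0,0,4])

```text
clock: 18.4
position: [0.4172, -0.1836, 0.2685]
ee_rot: [-1.076, 1.35, -1.416]
ft_force: [-0.1, 0.8, -0.5]
width: 0.0403
```

```bash
python3 - <<'E'
from h import *
st()
p,d=snap('scene','s16')
cv2.imwrite(f'pics/s16.png',cv2.resize(p[180:265,225:335],None,fx=7,fy=7,interpolation=2)[:,:,::-1])
p2,d=snap('top','t16')
cv2.imwrite(f'pics/t16.png',cv2.resize(p2[160:255,200:325],None,fx=6,fy=6,interpolation=2)[:,:,::-1])
def m_(p):
    h=cv2.cvtColor(p,cv2.COLOR_RGB2HSV)[235:262,255:288];m=(h[...,1]>130)&(h[...,0]>6)&(h[...,0]<20)&(h[...,2]>40)
    ys,xs=np.nonzero(m[:,8:20]); return len(ys),(xs.mean()+263).round(2),(ys.mean()+235).round(2)
print(m_(p))
for n in('top0','t16'):
    q=np.load(f'pics/{n}.npz')['p'];h=cv2.cvtColor(q,cv2.COLOR_RGB2HSV)[180:200,280:292].astype(int);m=(h[...,1]>120)&(h[...,0]>6)&(h[...,0]<22)
    ys,xs=np.nonzero(m);print(n,len(ys),xs.mean()+280,ys.mean()+180)
E
```

```text
t 18.4 [ 0.4172 -0.1836  0.2685] open -13.84 tilt [ 0.03  -0.025 -0.999] F [-0.09  0.84 -0.47] T [ 0.039 -0.089 -0.082] w 0.0403 q6 -0.286 tau6 -0.184
(26, np.float64(268.35), np.float64(246.85))
top0 16 285.375 185.3125
t16 16 285.1875 187.75
```

View pics/s16.png

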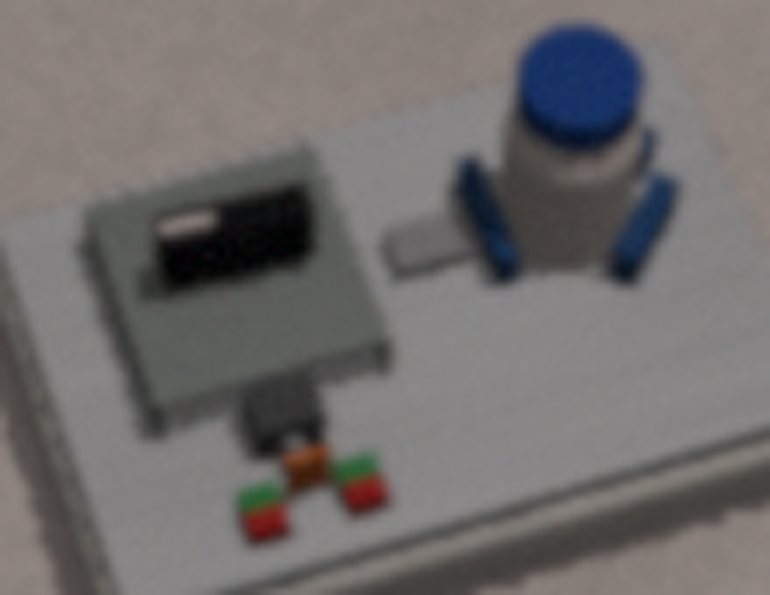

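View pics/t16.png

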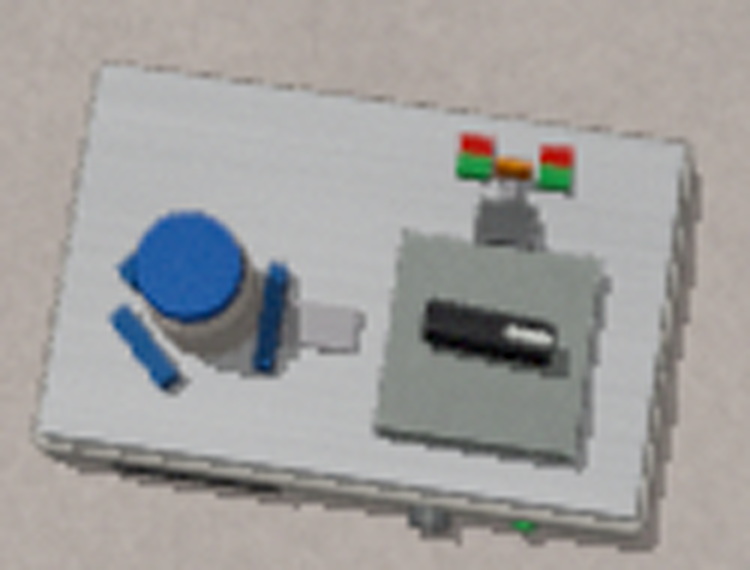

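```bash
python3 - <<'E'
from h import *
zt=lambda L:[(200+x/6-.42,160+y/6-.42) for x,y in L]
print('cap top',px2w('top',zt([(190,267)]),.145))
k=px2w('top',zt([(428,316),(553,340)]),.115);print('knob',np.degrees(np.arctan2(*(k[1]-k[0])[::-1])))
zs=lambda L:[(225+x/7-.43,180+y/7-.43) for x,y in L]
print('cap scene',px2w('scene',zs([(580,82)]),.145))
J=px2w('top',zt([(271,265),(256,370)]),.073);print('jaw front',J,J.mean(0))
# subpixel flag, red->orange distance profile in top
for n in('top0','t16'):
    p=np.load(f'pics/{n}.npz')['p'].astype(int); print(n); print(p[181:193,286].tolist())
t=np.linspace(0,2*np.pi,60)
# overlay home bottle
im=cv2.resize(np.load('pics/t16.npz')['p'][190:230,210:265,::-1],None,fx=14,fy=14,interpolation=2)
for c,col in(((.5445,.1298),(0,0,255)),):
  for z in(.055,.145):
    q=(w2px('top',np.c_[c[0]+.023*np.cos(t),c[1]+.023*np.sin(t),0*t+z])-[210,190]+.5)*14
    cv2.polylines(im,[q.astype(np.int32)],True,col,1)
cv2.imwrite('pics/t16o.png',im)
E
```

```text
cap top [[0.5459884  0.12574576]]
knob -100.32426086092907
cap scene [[0.550637   0.12565151]]
jaw front [[0.56136015 0.10059084]
 [0.51772704 0.10557829]] [0.5395436  0.10308457]
top0
[[164, 163, 164], [167, 167, 166], [166, 166, 167], [165, 119, 87], [155, 85, 0], [96, 46, 5], [94, 68, 52], [109, 104, 105], [110, 108, 110], [106, 104, 106], [93, 92, 93], [96, 92, 91]]
t16
[[182, 181, 183], [180, 181, 180], [182, 183, 184], [182, 182, 183], [180, 182, 182], [176, 149, 128], [189, 122, 36], [118, 63, 0], [86, 46, 20], [107, 105, 103], [106, 106, 108], [105, 101, 105]]
```

View pics/t16o.png

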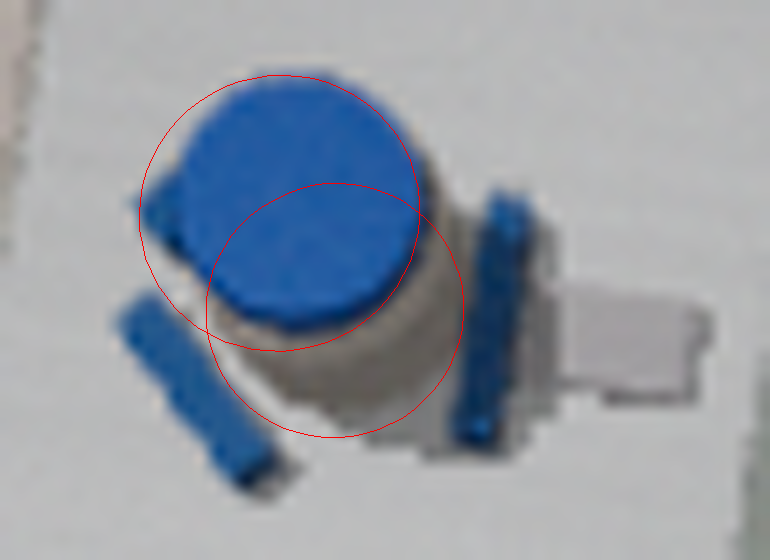

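```bash
python3 - <<'E'
from h import *
def cap(n):
    p=np.load(f'pics/{n}.npz')['p'][165:215,285:330]
    h=cv2.cvtColor(p,cv2.COLOR_RGB2HSV); m=((h[...,0]>100)&(h[...,0]<125)&(h[...,1]>150)).astype(np.uint8)
    k,l,s,c=cv2.connectedComponentsWithStats(m); i=1+s[1:,4].argmax(); return s[i],c[i]+[285,165]
for n in('s5','s6','s9','s11','s12','s13','s15','s16'): 
    s,c=cap(n);print(n,s,c.round(2),px2w('scene',[c],.14).round(4))
def jaw(n):
    p=np.load(f'pics/{n}.npz')['p'][200:225,280:300]
    h=cv2.cvtColor(p,cv2.COLOR_RGB2HSV); m=((h[...,0]>100)&(h[...,0]<125)&(h[...,1]>110)).astype(np.uint8)
    k,l,s,c=cv2.connectedComponentsWithStats(m); i=1+s[1:,4].argmax(); return s[i],(c[i]+[280,200]).round(2)
for n in('scene0','s5','s9','s11','s12','s15','s16'): print(n,*jaw(n),px2w('scene',[jaw(n)[1]],.07).round(4))
E
```

```text
s5 [ 11  19  17  17 217] [304.53 192.46] [[0.5477 0.1202]]
s6 [ 10  20  18  16 214] [304.5  192.67] [[0.5482 0.1198]]
s9 [ 15  20  16  16 206] [307.19 192.26] [[0.5499 0.1258]]
s11 [ 15  20  16  16 206] [307.2  192.23] [[0.5498 0.1259]]
s12 [ 15  20  16  16 201] [307.21 192.1 ] [[0.5495 0.1261]]
s13 [ 15  20  16  16 202] [307.19 192.13] [[0.5496 0.126 ]]
s15 [ 15  20  16  16 205] [307.16 192.23] [[0.5498 0.1258]]
s16 [ 15  20  16  16 204] [307.25 192.11] [[0.5496 0.1262]]
scene0 [ 9  4  6 16 38] [291.39 211.79] [[0.5427 0.0925]]
s5 [ 9  5  7 15 42] [291.81 212.57] [[0.5451 0.0924]]
s9 [11  4  8 15 51] [294.08 211.24] [[0.5441 0.099 ]]
s11 [11  4  8 15 43] [294.35 211.35] [[0.5447 0.0994]]
s12 [11  4  8 15 46] [294.46 211.41] [[0.545  0.0996]]
s15 [11  4  8 15 44] [294.5  211.18] [[0.5444 0.0999]]
s16 [11  4  8 15 45] [294.49 211.42] [[0.545  0.0996]]
```

The flag now lies between the green blocks; it moved about 5.9 mm in the top view. The bottle is upright. It stalled at about y = 0.126 from 25° on, though, and the top crop shows a gap to the lower-left V face around (220,350). It may be wedged on only one V face by friction, so I'll nudge it sideways gently with an open, straddling gripper.

apply_moves(series=[1.3,3.4,0,1,6,1.5,3.6,0,1,6,1.5,3.6,0,1,6,1.5,3.6,0,1,6,1.5,3.6,0,1,6,1.5,3.6,0,1,6,1.5,3.6,0,0.6,6,1.5,3.4,0,0,6,0,0,0,0,6,0,0,0,0,6], grip_force=5)

```text
clock: 19.75
position: [0.5404, 0.131, 0.2709]
ee_rot: [-1.149, 1.243, -1.303]
ft_force: [0.4, -0.5, 0.1]
width: 0.0596
```

```bash
python3 -c "
from h import *
st()"
```

```text
t 19.75 [0.5404 0.131  0.2709] open -5.21 tilt [ 0.034 -0.016 -0.999] F [ 0.36 -0.47  0.09] T [-0.012 -0.069 -0.007] w 0.0596 q6 0.246 tau6 0.007
```

apply_moves(series=[1.0,0,-3,-2,6,0,0,-4,0,6,0,0,-3,0,6,0,0,0,0,6,0,0,0,0,6])

```text
clock: 20.38
position: [0.5503, 0.1296, 0.1721]
ee_rot: [-1.127, 1.266, -1.333]
ft_force: [0.2, 0.1, 0.0]
width: 0.06
```

```bash
python3 - <<'E'
from h import *
st()
p,d=snap('scene','s17')
cv2.imwrite(f'pics/s17.png',cv2.resize(p[150:260,230:350],None,fx=6,fy=6,interpolation=2)[:,:,::-1])
E
```

```text
t 20.375 [0.5503 0.1296 0.1721] open -7.36 tilt [ 0.039 -0.017 -0.999] F [0.19 0.05 0.03] T [-0.003 -0.09   0.014] w 0.06 q6 0.284 tau6 0.002
```

View pics/s17.png

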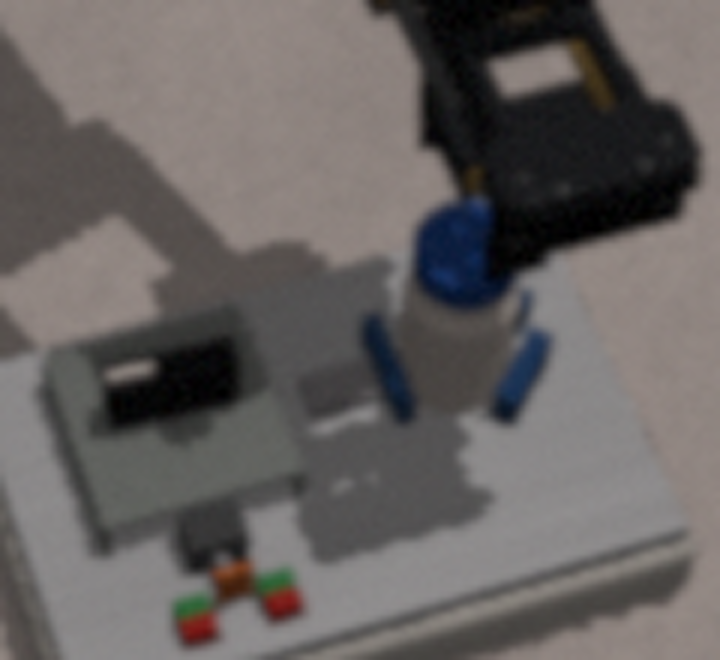

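apply_moves(series=[0,0.1,-2,0,6,0,0,-2,0,6,0,0,0,0,6])

```text
clock: 20.8
position: [0.5511, 0.1307, 0.1317]
ee_rot: [-1.124, 1.264, -1.334]
ft_force: [0.1, -0.2, 0.1]
width: 0.06
```

```bash
python3 -c "
from h import *
st()"
```

```text
t 20.8 [0.5511 0.1307 0.1317] open -7.37 tilt [ 0.042 -0.017 -0.999] F [ 0.1  -0.23  0.14] T [ 0.014 -0.047 -0.039] w 0.06 q6 0.288 tau6 0.006
```

apply_moves(series=[0,0,-2,0,6,0,0,-1,0,6,0,0,0,0,6])

```text
clock: 21.18
position: [0.5509, 0.1307, 0.0991]
ee_rot: [-1.125, 1.265, -1.333]
ft_force: [-0.6, -0.1, -0.9]
width: 0.0601
```

```bash
python3 -c "
from h import *
st()"
```

```text
t 21.175 [0.5509 0.1307 0.0991] open -7.36 tilt [ 0.041 -0.017 -0.999] F [-0.57 -0.08 -0.86] T [-0.043 -0.061 -0.01 ] w 0.0601 q6 0.289 tau6 0.004
```

apply_moves(series=[-0.3,0.04,-0.3,0,6,-0.1,0,0,0,6,0,0,0,0,6])

```text
clock: 21.55
position: [0.5473, 0.1313, 0.0969]
ee_rot: [-1.123, 1.264, -1.334]
ft_force: [0.6, -0.5, 0.6]
width: 0.0601
```

```bash
python3 -c "
from h import *
st()"
```

```text
t 21.55 [0.5473 0.1313 0.0969] open -7.36 tilt [ 0.043 -0.016 -0.999] F [ 0.58 -0.51  0.64] T [ 0.003 -0.058  0.011] w 0.0601 q6 0.291 tau6 0.004
```

apply_moves(series=[-0.15,0.02,0,0,6,0,0,0,0,6])

```text
clock: 21.8
position: [0.5461, 0.1316, 0.0976]
ee_rot: [-1.122, 1.263, -1.334]
ft_force: [-0.7, 0.0, 0.3]
width: 0.0598
```

```bash
python3 -c "
from h import *
st()"
```

```text
t 21.8 [0.5461 0.1316 0.0976] open -7.36 tilt [ 0.044 -0.016 -0.999] F [-0.68  0.01  0.34] T [-0.023 -0.035 -0.012] w 0.0598 q6 0.292 tau6 0.004
```

apply_moves(series=[-0.15,0.02,0,0,6,0,0,0,0,6])

```text
clock: 22.05
position: [0.5447, 0.1318, 0.0979]
ee_rot: [-1.121, 1.263, -1.334]
ft_force: [-0.2, 0.2, 0.5]
width: 0.0602
```

```bash
python3 -c "
from h import *
st()"
```

```text
t 22.05 [0.5447 0.1318 0.0979] open -7.36 tilt [ 0.045 -0.016 -0.999] F [-0.24  0.24  0.49] T [-0.022 -0.09   0.081] w 0.0602 q6 0.293 tau6 0.005
```

apply_moves(series=[-0.12,0.02,-0.05,0,6,0,0,0,0,6])

```text
clock: 22.3
position: [0.5434, 0.132, 0.0973]
ee_rot: [-1.122, 1.263, -1.334]
ft_force: [0.1, 0.5, 1.0]
width: 0.06
```

```bash
python3 -c "
from h import *
st()"
```

```text
t 22.3 [0.5434 0.132  0.0973] open -7.36 tilt [ 0.044 -0.016 -0.999] F [0.07 0.55 1.02] T [-0.031 -0.032  0.033] w 0.06 q6 0.294 tau6 0.005
```

apply_moves(series=[-0.12,0.02,-0.05,0,6,0,0,0,0,6])

```text
clock: 22.55
position: [0.542, 0.1322, 0.0967]
ee_rot: [-1.122, 1.263, -1.334]
ft_force: [0.3, 0.8, 0.1]
width: 0.0602
```

```bash
python3 -c "
from h import *
st()"
```

```text
t 22.55 [0.542  0.1322 0.0967] open -7.36 tilt [ 0.044 -0.016 -0.999] F [0.27 0.83 0.15] T [-0.02  -0.071  0.047] w 0.0602 q6 0.294 tau6 0.004
```

apply_moves(series=[-0.12,0.02,-0.05,0,6,0,0,0,0,6])

```text
clock: 22.8
position: [0.5417, 0.1324, 0.0968]
ee_rot: [-1.12, 1.261, -1.335]
ft_force: [0.8, -0.2, -0.7]
width: 0.0599
```

```bash
python3 -c "
from h import *
st(); p,d=snap('scene','s18')
cv2.imwrite('pics/s18.png',cv2.resize(p[160:240,260:350],None,fx=7,fy=7,interpolation=2)[:,:,::-1])"
```

```text
t 22.8 [0.5417 0.1324 0.0968] open -7.36 tilt [ 0.047 -0.016 -0.999] F [ 0.79 -0.16 -0.69] T [ 0.017 -0.108  0.021] w 0.0599 q6 0.295 tau6 0.007
```

View pics/s18.png

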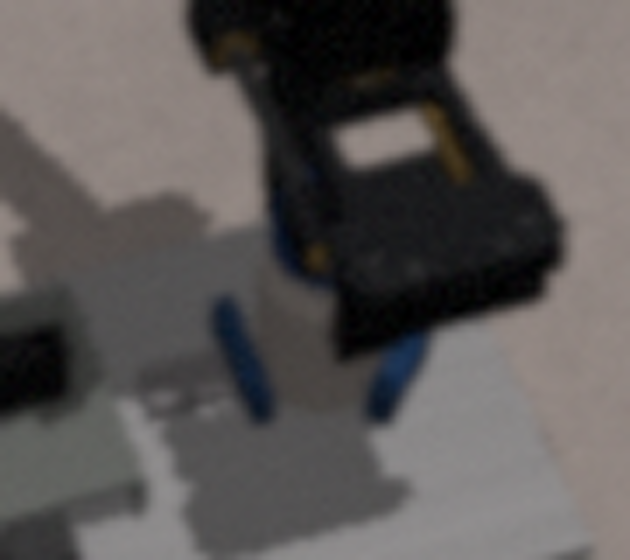

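apply_moves(series=[-0.2,0.03,0,0,6])

```text
clock: 22.98
position: [0.5397, 0.1328, 0.0969]
ee_rot: [-1.12, 1.261, -1.335]
ft_force: [0.7, -0.0, -0.1]
width: 0.0598
```

```bash
python3 -c "
from h import *
st()"
```

```text
t 22.975 [0.5397 0.1328 0.0969] open -7.36 tilt [ 0.047 -0.016 -0.999] F [ 0.72 -0.01 -0.1 ] T [ 0.038 -0.07   0.057] w 0.0598 q6 0.296 tau6 0.005
```

apply_moves(series=[-0.3,0.04,0,0,6])

```text
clock: 23.1
position: [0.5372, 0.1332, 0.0972]
ee_rot: [-1.118, 1.26, -1.336]
ft_force: [3.3, -2.1, 2.2]
width: 0.0603
```

```bash
python3 -c "
from h import *
st()"
```

```text
t 23.1 [0.5372 0.1332 0.0972] open -7.36 tilt [ 0.048 -0.016 -0.999] F [ 3.35 -2.07  2.23] T [-0.199 -0.687 -0.067] w 0.0603 q6 0.298 tau6 -0.013
```

apply_moves(series=[-0.1,0.01,0,0,6])

```text
clock: 23.22
position: [0.5366, 0.1332, 0.0977]
ee_rot: [-1.117, 1.258, -1.336]
ft_force: [2.9, -0.8, 1.8]
width: 0.0601
```

```bash
python3 -c "
from h import *
st()"
```

```text
t 23.225 [0.5366 0.1332 0.0977] open -7.35 tilt [ 0.05  -0.016 -0.999] F [ 2.86 -0.78  1.8 ] T [-0.244 -0.547 -0.018] w 0.0601 q6 0.299 tau6 -0.016
```

apply_moves(series=[-0.15,0.02,0,0,6])

```text
clock: 23.35
position: [0.5359, 0.1332, 0.0983]
ee_rot: [-1.116, 1.257, -1.338]
ft_force: [3.2, -1.1, 1.7]
width: 0.0602
```

```bash
python3 -c "
from h import *
st()"
```

```text
t 23.35 [0.5359 0.1332 0.0983] open -7.35 tilt [ 0.052 -0.017 -0.999] F [ 3.22 -1.05  1.68] T [-0.335 -0.78  -0.054] w 0.0602 q6 0.3 tau6 -0.036
```

```bash
python3 - <<'E'
from h import *
st(); p,d=snap('scene','s19')
a=np.load('pics/s18.npz')['p']
cv2.imwrite('pics/s19.png',cv2.convertScaleAbs(np.hstack([cv2.resize(x[190:225,285:325,::-1],None,fx=10,fy=10,interpolation=2) for x in(a,p)]),alpha=1.8))
E
```

```text
t 23.35 [0.5359 0.1332 0.0983] open -7.35 tilt [ 0.052 -0.017 -0.999] F [ 3.22 -1.05  1.68] T [-0.335 -0.78  -0.054] w 0.0602 q6 0.3 tau6 -0.036
```

View pics/s19.png

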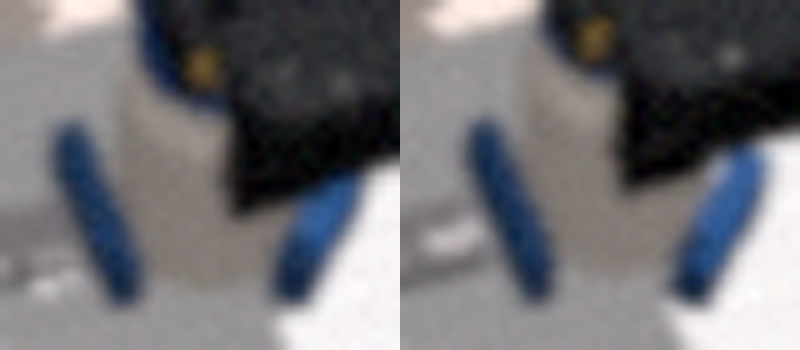

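The jaw has advanced about 15 px in the zoomed view (roughly 3 mm) and the bottle moved with it, so it had been wedged on one V face. I'll keep nudging until it seats.

apply_moves(series=[-0.15,0.02,-0.05,0,6])

```text
clock: 23.52
position: [0.5354, 0.1332, 0.0986]
ee_rot: [-1.114, 1.254, -1.339]
ft_force: [4.8, -1.5, 2.0]
width: 0.0601
```

```bash
python3 -c "
from h import *
st()"
```

```text
t 23.525 [0.5354 0.1332 0.0986] open -7.35 tilt [ 0.055 -0.017 -0.998] F [ 4.79 -1.53  2.03] T [-0.478 -1.076 -0.06 ] w 0.0601 q6 0.301 tau6 -0.048
```

apply_moves(series=[-0.15,0.02,-0.05,0,6])

```text
clock: 23.65
position: [0.535, 0.1331, 0.0989]
ee_rot: [-1.112, 1.252, -1.341]
ft_force: [4.5, -1.9, 2.0]
width: 0.0597
```

```bash
python3 - <<'E'
from h import *
st(); p,d=snap('scene','s20')
a=np.load('pics/s19.npz')['p']
cv2.imwrite('pics/s20.png',cv2.convertScaleAbs(np.hstack([cv2.resize(x[190:225,285:325,::-1],None,fx=10,fy=10,interpolation=2) for x in(a,p)]),alpha=1.8))
E
```

```text
t 23.65 [0.535  0.1331 0.0989] open -7.35 tilt [ 0.058 -0.017 -0.998] F [ 4.45 -1.88  2.01] T [-0.447 -1.023 -0.092] w 0.0597 q6 0.302 tau6 -0.047
```

View pics/s20.png

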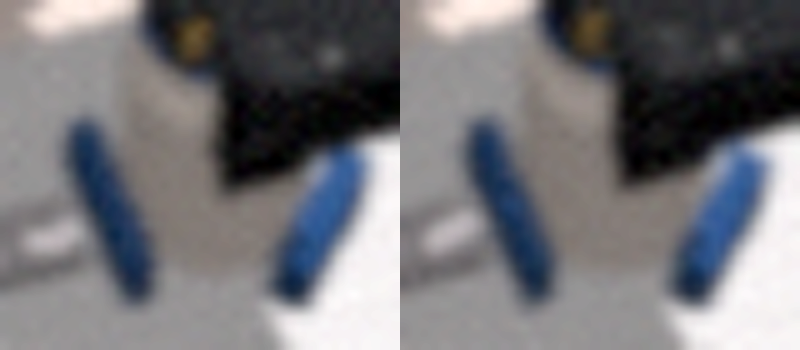

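apply_moves(series=[-0.3,0.04,-0.1,0,6])

```text
clock: 23.82
position: [0.5341, 0.1332, 0.0995]
ee_rot: [-1.108, 1.247, -1.343]
ft_force: [6.6, -3.4, 3.5]
width: 0.06
```

```bash
python3 -c "
from h import *
st()"
```

```text
t 23.825 [0.5341 0.1332 0.0995] open -7.34 tilt [ 0.064 -0.018 -0.998] F [ 6.62 -3.43  3.53] T [-0.703 -1.523 -0.121] w 0.06 q6 0.304 tau6 -0.084
```

apply_moves(series=[0.4,0,0,0,6,0.4,0,0,0,6,0.2,0,0,0,6,0,0,0,0,6,0,0,3,0,6,0,0,4,0,6,0,0,4,0,6,-2,-5,2,0,6,-2,-5,0,0,6,-2,-5,0,0,6,-2,-5,0,0,6,-2,-5,0,0,6])

```text
clock: 25.32
position: [0.4347, -0.1194, 0.2281]
ee_rot: [-1.125, 1.253, -1.33]
ft_force: [0.2, -1.3, 0.5]
width: 0.0601
```

apply_moves(series=[-2,-5,0,0,6,0,0,0,0,6,0,0,0,0,6])

```text
clock: 25.7
position: [0.4121, -0.1727, 0.2276]
ee_rot: [-1.122, 1.258, -1.334]
ft_force: [0.1, 1.0, -0.9]
width: 0.0603
```

```bash
python3 - <<'E'
from h import *
st()
p,d=snap('scene','s21'); p2,d=snap('top','t21')
A=cv2.resize(p[190:230,270:325,::-1],None,fx=7,fy=7,interpolation=2);B=cv2.resize(p2[190:230,210:265,::-1],None,fx=14,fy=14,interpolation=2)
cv2.imwrite('pics/s21.png',cv2.resize(p[180:265,225:335],None,fx=7,fy=7,interpolation=2)[:,:,::-1])
cv2.imwrite('pics/t21.png',B)
def m_(p):
    h=cv2.cvtColor(p,cv2.COLOR_RGB2HSV)[235:262,255:288];m=(h[...,1]>130)&(h[...,0]>6)&(h[...,0]<20)&(h[...,2]>40)
    ys,xs=np.nonzero(m[:,8:20]); return len(ys),(xs.mean()+263).round(2),(ys.mean()+235).round(2)
print(m_(p)); print(p2[181:193,286].tolist())
q=p[165:215,285:330]
h=cv2.cvtColor(q,cv2.COLOR_RGB2HSV); m=((h[...,0]>100)&(h[...,0]<125)&(h[...,1]>150)).astype(np.uint8)
k,l,s,c=cv2.connectedComponentsWithStats(m); i=1+s[1:,4].argmax();print(s[i],px2w('scene',[c[i]+[285,165]],.14))
E
```

```text
t 25.7 [ 0.4121 -0.1727  0.2276] open -7.19 tilt [ 0.047 -0.017 -0.999] F [ 0.06  1.02 -0.87] T [-0.035 -0.012 -0.013] w 0.0603 q6 -0.398 tau6 -0.006
(28, np.float64(268.5), np.float64(246.64))
[[178, 179, 181], [181, 180, 181], [181, 181, 181], [181, 182, 182], [180, 180, 180], [174, 148, 127], [189, 120, 35], [119, 59, 0], [86, 49, 18], [110, 105, 107], [107, 107, 107], [106, 104, 105]]
[ 15  16  16  16 202] [[0.54112581 0.13075215]]
```

View pics/s21.png

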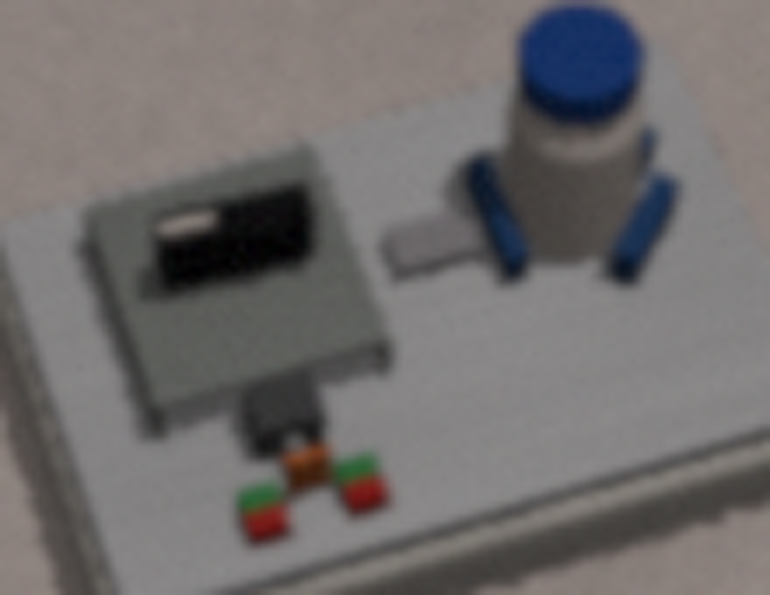

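View pics/t21.png

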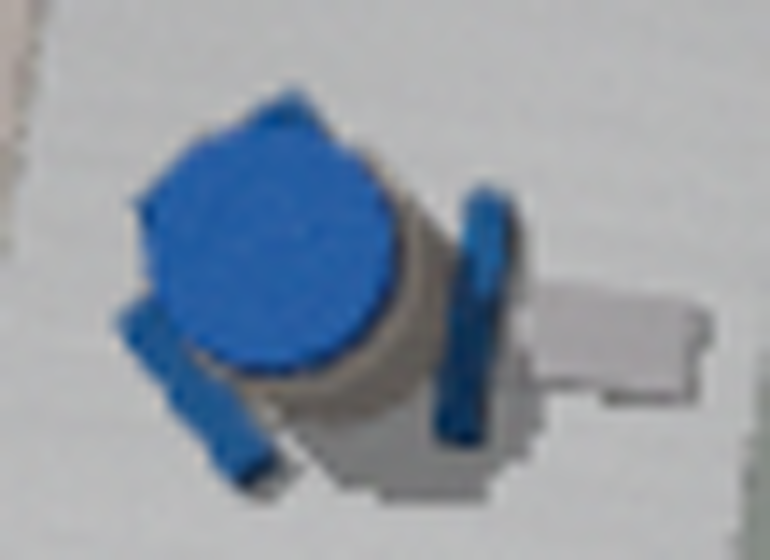

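```bash
python3 - <<'E'
from h import *
t=np.linspace(0,2*np.pi,60)
print('cap top cam',px2w('top',[(210+272/14-.5,190+248/14-.5)],.145))
im0=cv2.imread('pics/t21.png');s0=cv2.convertScaleAbs(cv2.resize(np.load('pics/s21.npz')['p'][175:225,285:330,::-1],None,fx=11.2,fy=11.2,interpolation=2),alpha=1.6)
def ov(c,ct):
    a,b=im0.copy(),s0.copy()
    for cc,z,r in((c,.055,.023),(c,.073,.023),(ct,.145,.0195)):
        P=np.c_[cc[0]+r*np.cos(t),cc[1]+r*np.sin(t),0*t+z]
        cv2.polylines(a,[((w2px('top',P)-[210,190]+.5)*14).astype(np.int32)],True,(0,0,255),1)
        cv2.polylines(b,[((w2px('scene',P)-[285,175]+.5)*11.2).astype(np.int32)],True,(0,0,255),1)
    return np.hstack([cv2.resize(a,None,fx=.65,fy=.65),cv2.resize(b,None,fx=.58,fy=.65)[:364]])
cv2.imwrite('pics/o21.png',ov((.5435,.1295),(.5435,.1295)))
E
```

```text
cap top cam [[0.53861689 0.13082773]]
```

View pics/o21.png

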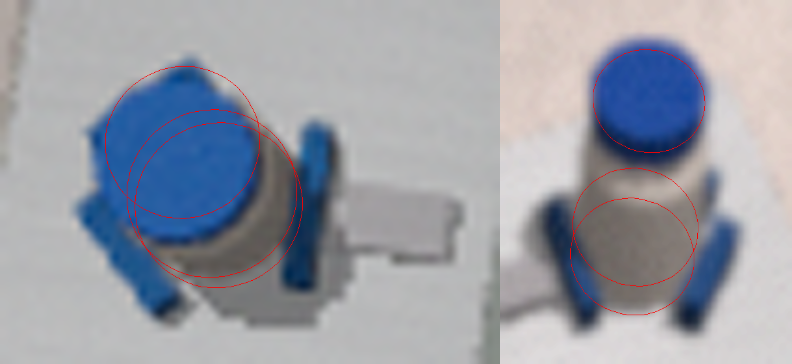

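```bash
cat > ov.py <<'E'
from h import *
t=np.linspace(0,2*np.pi,80)
def ov(sn,tn,c,ct,fn):
    k=10
    a=cv2.resize(np.load(f'pics/{tn}.npz')['p'][190:230,213:253,::-1],None,fx=k,fy=k,interpolation=2);b=cv2.convertScaleAbs(cv2.resize(np.load(f'pics/{sn}.npz')['p'][178:222,288:328,::-1],None,fx=k,fy=k,interpolation=2),alpha=1.6)
    for cc,z,r in((c,.055,.023),(.8*np.array(c)+.2*np.array(ct),.073,.023),(ct,.145,.0195)):
        P=np.c_[cc[0]+r*np.cos(t),cc[1]+r*np.sin(t),0*t+z]
        cv2.polylines(a,[((w2px('top',P)-[213,190]+.5)*k).astype(np.int32)],True,(0,0,255),1)
        cv2.polylines(b,[((w2px('scene',P)-[288,178]+.5)*k).astype(np.int32)],True,(0,0,255),1)
    cv2.imwrite(fn,np.hstack([a,b[:400]]))
ov('s16','t16',(.546,.1257),(.546,.1257),'pics/o16a.png')
ov('s21','t21',(.5386,.1308),(.5386,.1308),'pics/o21a.png')
E
python3 ov.py
```

```text
(no output)
```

View pics/o16a.png

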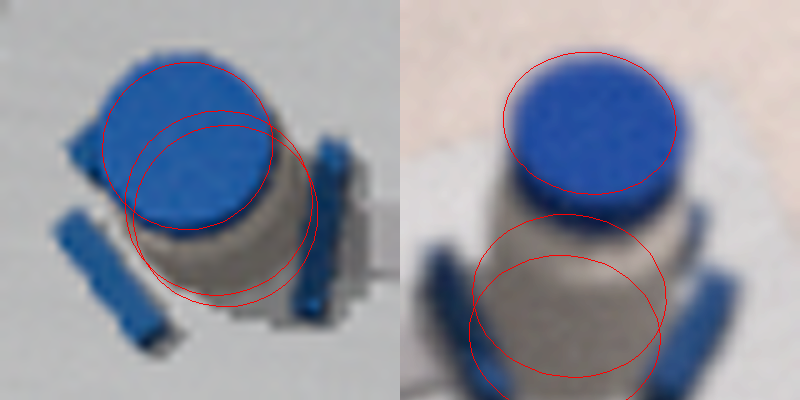

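View pics/o21a.png

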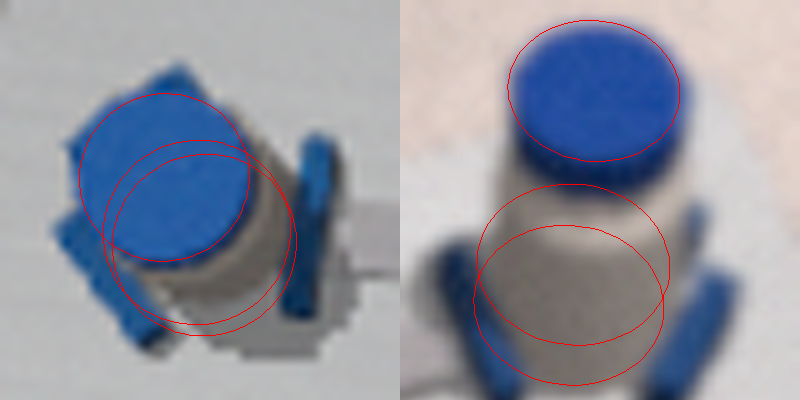

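Comparing cap and base shows the nudge seated the base, since the jaw advanced. The cap moved about 5 mm further than the base, so the bottle now leans slightly towards −x. I'll straighten it by pushing the cap gently towards +x near the top.

apply_moves(series=[1.6,3.6,0,0,6,1.7,3.8,0,0,6,1.7,3.8,0,0,6,1.7,3.8,0,0,6,1.7,3.8,0,0,6,1.7,3.8,0,0,6,1.7,3.8,0,0,6,1.4,3.3,0,0,6,0,0,0,0,6,0,0,0,0,6])

```text
clock: 27.05
position: [0.5464, 0.1511, 0.2263]
ee_rot: [-1.137, 1.24, -1.312]
ft_force: [0.0, -0.2, 0.1]
width: 0.0595
```

```bash
python3 -c "
from h import *
st()"
```

```text
t 27.05 [0.5464 0.1511 0.2263] open -5.57 tilt [ 0.045 -0.015 -0.999] F [ 0.03 -0.18  0.12] T [ 0.024 -0.037 -0.008] w 0.0595 q6 0.29 tau6 0.008
```

apply_moves(series=[0.1,-1.9,-2,0,6,0,0,-3,0,6,0,0,0,0,6,0,0,0,0,6])

```text
clock: 27.55
position: [0.5458, 0.1264, 0.1729]
ee_rot: [-1.138, 1.242, -1.315]
ft_force: [0.7, -0.1, 0.5]
width: 0.06
```

```bash
python3 -c "
from h import *
st()
p,d=snap('scene','s22')
cv2.imwrite('pics/s22.png',cv2.resize(p[150:240,260:350],None,fx=6.6,fy=6.6,interpolation=2)[:,:,::-1])"
```

```text
t 27.55 [0.5458 0.1264 0.1729] open -5.75 tilt [ 0.044 -0.018 -0.999] F [ 0.68 -0.11  0.53] T [-0.038 -0.047  0.01 ] w 0.06 q6 0.252 tau6 0.003
```

View pics/s22.png

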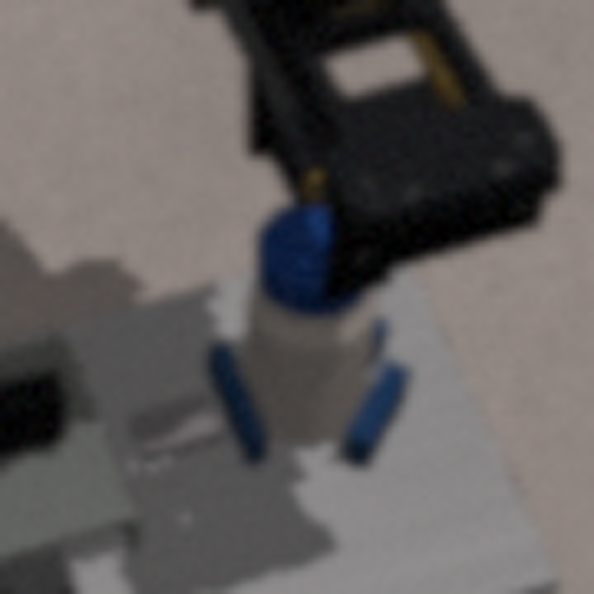

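apply_moves(series=[0.1,0.6,-2,0,6,0,0,-2,0,6,0,0,-0.3,0,6,0,0,0,0,6])

```text
clock: 28.1
position: [0.5477, 0.1332, 0.1291]
ee_rot: [-1.135, 1.24, -1.316]
ft_force: [0.8, 0.9, -0.8]
width: 0.06
```

```bash
python3 -c "
from h import *
st()"
```

```text
t 28.1 [0.5477 0.1332 0.1291] open -5.75 tilt [ 0.047 -0.017 -0.999] F [ 0.78  0.85 -0.81] T [-0.02  -0.055  0.029] w 0.06 q6 0.266 tau6 0.004
```

apply_moves(series=[0.3,0,0,0,6,0.2,0,0,0,6])

```text
clock: 28.35
position: [0.5537, 0.1336, 0.1303]
ee_rot: [-1.133, 1.238, -1.316]
ft_force: [0.8, 1.0, -0.7]
width: 0.0603
```

```bash
python3 -c "
from h import *
st()"
```

```text
t 28.35 [0.5537 0.1336 0.1303] open -5.73 tilt [ 0.049 -0.017 -0.999] F [ 0.81  1.03 -0.66] T [ 0.01  -0.043 -0.052] w 0.0603 q6 0.265 tau6 0.008
```

apply_moves(series=[0.15,0,0,0,6,0.1,0,0,0,6])

```text
clock: 28.6
position: [0.5563, 0.1333, 0.1309]
ee_rot: [-1.134, 1.238, -1.316]
ft_force: [-1.4, -1.0, 1.1]
width: 0.0604
```

```bash
python3 -c "
from h import *
st()"
```

```text
t 28.6 [0.5563 0.1333 0.1309] open -5.72 tilt [ 0.048 -0.017 -0.999] F [-1.41 -1.03  1.1 ] T [-0.196  0.411  0.001] w 0.0604 q6 0.264 tau6 0.035
```

Contact at TCP x of about 0.556. I'll look at it while pushing a little further.

apply_moves(series=[0.15,0,0,0,6,0.1,0,0,0,6])

```text
clock: 28.85
position: [0.5582, 0.1333, 0.1311]
ee_rot: [-1.136, 1.24, -1.316]
ft_force: [-3.6, -0.9, 1.9]
width: 0.0599
```

```bash
python3 -c "
from h import *
st()
p,d=snap('scene','s23')
a=np.load('pics/s22.npz')['p']
cv2.imwrite('pics/s23.png',cv2.convertScaleAbs(np.hstack([cv2.resize(x[175:225,285:325,::-1],None,fx=10,fy=10,interpolation=2) for x in(a,p)]),alpha=1.8))"
```

```text
t 28.85 [0.5582 0.1333 0.1311] open -5.73 tilt [ 0.046 -0.017 -0.999] F [-3.58 -0.94  1.9 ] T [-0.146  0.501  0.013] w 0.0599 q6 0.263 tau6 0.022
```

View pics/s23.png

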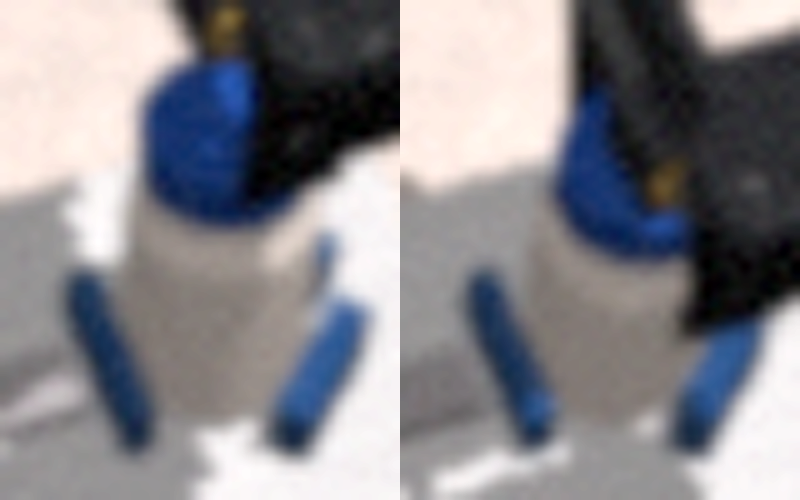

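The cap came back by about 33 zoomed px (roughly 7 mm) while the base and jaw stayed put. I'll back off and check.

apply_moves(series=[-0.4,0,0,0,6,-0.4,0,0,0,6,0,0,0,0,6,0,0,3,0,6,0,0,4,0,6,0,-2,3,0,6,-2,-5,0,0,6,-2,-5,0,0,6,-2,-5,0,0,6,-2,-5,0,0,6,-2,-5,0,0,6,-1,-3,0,0,6])

```text
clock: 30.4
position: [0.4382, -0.173, 0.2359]
ee_rot: [-1.131, 1.224, -1.319]
ft_force: [0.3, 0.1, -0.3]
width: 0.06
```

apply_moves(series=[-1,-2,0,0,6,0,0,0,0,6])

```text
clock: 30.65
position: [0.4273, -0.1957, 0.2363]
ee_rot: [-1.128, 1.226, -1.323]
ft_force: [0.7, -0.6, -0.5]
width: 0.0599
```

```bash
python3 - <<'E'
from h import *
st()
p,d=snap('scene','s24'); p2,d=snap('top','t24')
import ov
q=p[165:215,285:330]
h=cv2.cvtColor(q,cv2.COLOR_RGB2HSV); m=((h[...,0]>100)&(h[...,0]<125)&(h[...,1]>150)).astype(np.uint8)
k,l,s,c=cv2.connectedComponentsWithStats(m); i=1+s[1:,4].argmax();print(s[i],px2w('scene',[c[i]+[285,165]],.14))
ov.ov('s24','t24',(.542,.1295),(.542,.1295),'pics/o24.png')
print(p2[181:193,286].tolist())
E
```

```text
t 30.65 [ 0.4273 -0.1957  0.2363] open -5.62 tilt [ 0.061 -0.021 -0.998] F [ 0.67 -0.58 -0.54] T [-0.027 -0.086  0.039] w 0.0599 q6 -0.456 tau6 -0.088
[ 16  19  16  16 206] [[0.54968636 0.12981938]]
[[178, 179, 181], [182, 182, 182], [180, 181, 181], [180, 182, 182], [180, 180, 182], [176, 148, 130], [190, 122, 36], [118, 60, 0], [84, 42, 15], [109, 108, 106], [105, 105, 105], [100, 101, 99]]
```

View pics/o24.png

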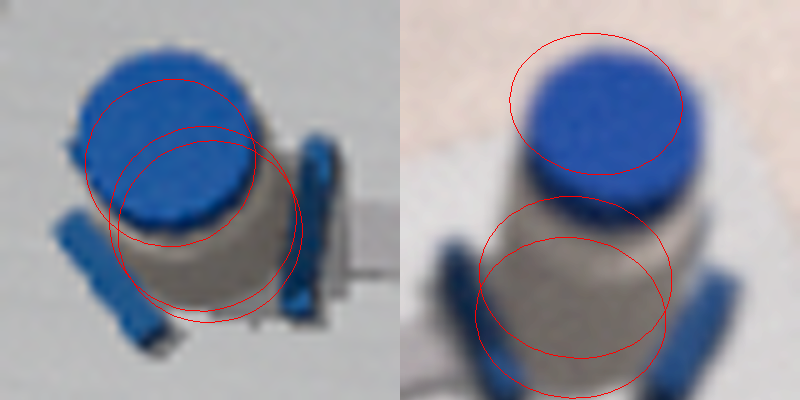

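```bash
python3 - <<'E'
from h import *
print(px2w('top',[(229.3,202.8)],.145))
for s,t_ in(('s16','t16'),('s21','t21'),('s24','t24')):
    p=np.load(f'pics/{s}.npz')['p'].astype(float).mean(2);q=np.load(f'pics/{t_}.npz')['p'].astype(float)
    print(s,'scene col 306 rows 210..222',p[210:223,304:309].mean(1).round(0))
    print('  top col 232-234 rows 212..228',q[212:228,231:235].mean((1,2)).round(0))
ims=[]
for s in('s16','s21','s24'):
    ims.append(cv2.resize(np.load(f'pics/{s}.npz')['p'][175:225,285:325,::-1],None,fx=6.5,fy=8,interpolation=2))
cv2.imwrite('pics/cmp.png',cv2.convertScaleAbs(np.hstack(ims),alpha=2))
ims=[]
for s in('t16','t21','t24'):
    ims.append(cv2.resize(np.load(f'pics/{s}.npz')['p'][190:230,215:255,::-1],None,fx=6.6,fy=6.6*1.5,interpolation=2))
cv2.imwrite('pics/cmpt.png',np.hstack(ims))
E
```

```text
[[0.54892439 0.13030907]]
s16 scene col 306 rows 210..222 [ 68.  68.  68.  69.  68.  67.  68.  70.  88. 119. 132. 133. 135.]
  top col 232-234 rows 212..228 [ 58.  62. 107. 108.  96.  92.  93. 136. 167. 185. 185. 176. 185. 187.
 188. 189.]
s21 scene col 306 rows 210..222 [ 71.  71.  71.  71.  70.  71.  74.  92. 121. 133. 134. 135. 135.]
  top col 232-234 rows 212..228 [ 98.  97.  88.  70.  83. 103.  91.  90. 107. 119. 133. 140. 164. 184.
 187. 187.]
s24 scene col 306 rows 210..222 [ 66.  66.  66.  66.  67.  67.  73.  93. 121. 133. 135. 135. 137.]
  top col 232-234 rows 212..228 [ 52.  96. 109. 109.  96.  94.  94.  93. 105. 162. 183. 176. 185. 187.
 188. 188.]
```

View pics/cmp.png

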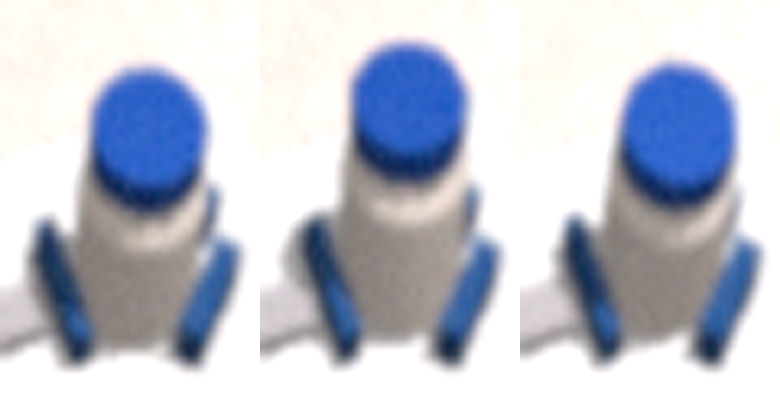

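View pics/cmpt.png

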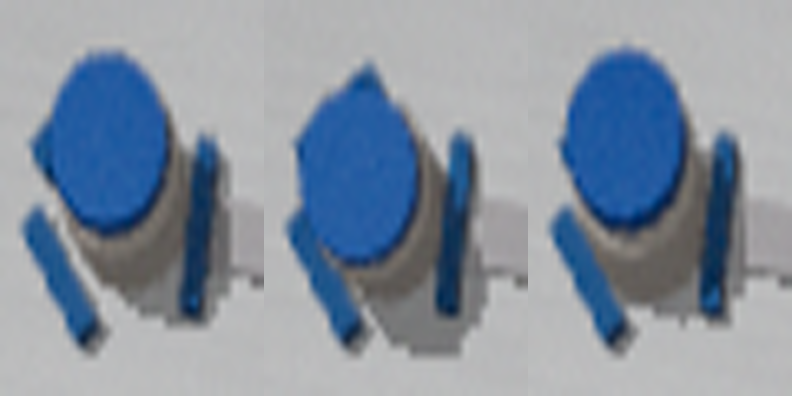

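The scene base edge (row about 217) is unchanged from s21, so the base is seated against the V. The cap now leans an estimated 0.03–0.06 rad towards +x. Pressing down gently on the high (−x) side of the cap with closed fingertips will set the base flat.

apply_moves(series=[1.5,4,0,0,0,1.5,4,0,0,0,1.5,4,0,0,0,1.5,4,0,0,0,1.5,4,0,0,0,1.5,4,0,0,0,1.2,4,0,0,0,0.8,2.8,0,0,0,0,0,0,0,0,0,0,0,0,0])

```text
clock: 32.0
position: [0.5401, 0.1357, 0.2362]
ee_rot: [-1.133, 1.212, -1.31]
ft_force: [-0.4, -0.5, -0.1]
width: 0.0005
```

```bash
python3 -c "
from h import *
st()"
```

```text
t 32.0 [0.5401 0.1357 0.2362] open -4.61 tilt [ 0.064 -0.018 -0.998] F [-0.37 -0.53 -0.09] T [ 0.036 -0.087  0.003] w 0.0005 q6 0.251 tau6 0.01
```

apply_moves(series=[0.1,-0.5,-3,0,0,0,0,-3,0,0,0,0,-1.3,0,0,0,0,0,0,0,0,0,0,0,0])

```text
clock: 32.62
position: [0.5416, 0.1279, 0.1643]
ee_rot: [-1.127, 1.211, -1.314]
ft_force: [-0.2, -0.5, 0.1]
width: 0.0007
```

```bash
python3 -c "
from h import *
st()"
```

```text
t 32.625 [0.5416 0.1279 0.1643] open -4.8 tilt [ 0.069 -0.018 -0.997] F [-0.23 -0.45  0.14] T [ 0.018 -0.078 -0.017] w 0.0007 q6 0.244 tau6 0.005
```

apply_moves(series=[0,0.3,-1.0,0,0,0,0,-0.4,0,0,0,0,0,0,0])

```text
clock: 33.0
position: [0.5429, 0.1313, 0.1518]
ee_rot: [-1.124, 1.209, -1.316]
ft_force: [-0.7, 0.8, 0.0]
width: 0.0006
```

```bash
python3 -c "
from h import *
st()"
```

```text
t 33.0 [0.5429 0.1313 0.1518] open -4.81 tilt [ 0.073 -0.018 -0.997] F [-0.71  0.8   0.04] T [-0.06  -0.046 -0.009] w 0.0006 q6 0.251 tau6 0.007
```

apply_moves(series=[0,0,-0.25,0,0,0,0,0,0,0])

```text
clock: 33.25
position: [0.543, 0.1315, 0.1493]
ee_rot: [-1.124, 1.208, -1.315]
ft_force: [-0.6, -0.4, -0.4]
width: 0.0005
```

```bash
python3 -c "
from h import *
st()"
```

```text
t 33.25 [0.543  0.1315 0.1493] open -4.8 tilt [ 0.073 -0.017 -0.997] F [-0.6 -0.4 -0.4] T [-0.014 -0.052  0.019] w 0.0005 q6 0.251 tau6 0.006
```

apply_moves(series=[0,0,-0.25,0,0])

```text
clock: 33.38
position: [0.5433, 0.1315, 0.1471]
ee_rot: [-1.123, 1.208, -1.316]
ft_force: [-1.1, -0.5, 0.5]
width: 0.0007
```

```bash
python3 -c "
from h import *
st()"
```

```text
t 33.375 [0.5433 0.1315 0.1471] open -4.79 tilt [ 0.074 -0.017 -0.997] F [-1.07 -0.55  0.53] T [-0.049 -0.018 -0.031] w 0.0007 q6 0.252 tau6 0.004
```

apply_moves(series=[-0.2,0,-0.15,0,0])

```text
clock: 33.5
position: [0.5417, 0.1316, 0.1462]
ee_rot: [-1.122, 1.207, -1.316]
ft_force: [-1.3, 0.2, 3.2]
width: 0.0001
```

```bash
python3 -c "
from h import *
st()"
```

```text
t 33.5 [0.5417 0.1316 0.1462] open -4.8 tilt [ 0.075 -0.017 -0.997] F [-1.26  0.19  3.24] T [ 0.022 -0.037 -0.02 ] w 0.0001 q6 0.252 tau6 -0.005
```

apply_moves(series=[-0.05,0,-0.15,0,0])

```text
clock: 33.62
position: [0.5418, 0.1317, 0.1461]
ee_rot: [-1.12, 1.206, -1.317]
ft_force: [-2.8, -1.3, 8.1]
width: 0.0003
```

```bash
python3 -c "
from h import *
st()"
```

```text
t 33.625 [0.5418 0.1317 0.1461] open -4.8 tilt [ 0.077 -0.017 -0.997] F [-2.84 -1.31  8.06] T [-0.034  0.206 -0.032] w 0.0003 q6 0.253 tau6 0.0
```

apply_moves(series=[-0.05,0,-0.15,0,0])

```text
clock: 33.75
position: [0.5419, 0.1318, 0.1461]
ee_rot: [-1.119, 1.205, -1.317]
ft_force: [-1.2, -0.4, 5.8]
width: 0.0007
```

```bash
python3 -c "
from h import *
st()"
```

```text
t 33.75 [0.5419 0.1318 0.1461] open -4.8 tilt [ 0.079 -0.017 -0.997] F [-1.19 -0.43  5.79] T [-0.11   0.258 -0.014] w 0.0007 q6 0.253 tau6 0.002
```

apply_moves(series=[0,0,-0.4,0,0])

```text
clock: 33.88
position: [0.5433, 0.132, 0.1462]
ee_rot: [-1.116, 1.202, -1.318]
ft_force: [-7.6, -1.8, 23.5]
width: 0.0005
```

```bash
python3 -c "
from h import *
st()"
```

```text
t 33.875 [0.5433 0.132  0.1462] open -4.79 tilt [ 0.082 -0.017 -0.996] F [-7.6  -1.85 23.46] T [-0.352  1.092 -0.107] w 0.0005 q6 0.253 tau6 0.015
```

apply_moves(series=[0,0,-0.5,0,0])

```text
clock: 34.0
position: [0.5452, 0.1319, 0.1466]
ee_rot: [-1.113, 1.198, -1.321]
ft_force: [-8.7, -2.6, 23.1]
width: 0.0007
```

```bash
python3 -c "
from h import *
st()"
```

```text
t 34.0 [0.5452 0.1319 0.1466] open -4.77 tilt [ 0.087 -0.017 -0.996] F [-8.66 -2.56 23.14] T [-0.731  1.265 -0.056] w 0.0007 q6 0.253 tau6 0.058
```

apply_moves(series=[0,0,1,0,0,0,0,3,0,0,0,0,4,0,0,-1,-3,1,0,0,-2,-5,0,0,0,-2,-5,0,0,0,-2,-5,0,0,0,-2,-5,0,0,0,-2,-5,0,0,0,-2,-5,0,0,0,0,0,0,0,0])

```text
clock: 35.38
position: [0.4086, -0.2066, 0.2399]
ee_rot: [-1.114, 1.193, -1.321]
ft_force: [-0.0, 0.4, 0.5]
width: 0.0009
```

```bash
python3 - <<'E'
from h import *
st()
p,d=snap('scene','s25'); p2,d=snap('top','t25')
def cs(p,r0,r1,c0,c1):
    q=p[r0:r1,c0:c1];h=cv2.cvtColor(q,cv2.COLOR_RGB2HSV); m=((h[...,0]>100)&(h[...,0]<125)&(h[...,1]>150)).astype(np.uint8)
    k,l,s,c=cv2.connectedComponentsWithStats(m); i=1+s[1:,4].argmax();return s[i],c[i]+[c0,r0]
for n in('s16','s21','s24','s25'):
    p=np.load(f'pics/{n}.npz')['p']; s,c=cs(p,165,215,285,330);print(n,s,px2w('scene',[c],.14).round(4),p[210:223,304:309].astype(float).mean((1,2)).round(0))
ims=[]
for s in('s16','s24','s25'):
    ims.append(cv2.resize(np.load(f'pics/{s}.npz')['p'][175:225,285:325,::-1],None,fx=6.5,fy=6.5,interpolation=2))
A=cv2.convertScaleAbs(np.hstack(ims),alpha=2)
ims=[]
for s in('t16','t24','t25'):
    ims.append(cv2.resize(np.load(f'pics/{s}.npz')['p'][190:230,215:255,::-1],None,fx=6.5,fy=6.5,interpolation=2))
cv2.imwrite('pics/cmp25.png',np.vstack([A,np.hstack(ims)]))
# depth of cap top plane -> tilt
for n,cam in(('s25','scene'),('t25','top'),('s16','scene'),('t16','top'),('s24','scene'),('t24','top')):
    z=np.load(f'pics/{n}.npz');C=cloud(cam,z['d'])
    m=(np.abs(C[...,0]-.546)<.03)&(np.abs(C[...,1]-.129)<.03)&(C[...,2]>.135)&(C[...,2]<.16)
    X=C[m]; 
    if len(X)>20:
        X=X[X[:,2]>np.median(X[:,2])-.004]
        c=np.linalg.lstsq(np.c_[X[:,0]-X[:,0].mean(),X[:,1]-X[:,1].mean(),np.ones(len(X))],X[:,2],rcond=None)[0]
        print(n,len(X),X.mean(0).round(4),'normal lean',(-c[:2]).round(3))
E
```

```text
t 35.375 [ 0.4086 -0.2066  0.2399] open -4.62 tilt [ 0.09  -0.019 -0.996] F [-0.03  0.38  0.55] T [ 0.036 -0.    -0.025] w 0.0009 q6 -0.533 tau6 -0.174
s16 [ 15  20  16  16 204] [[0.5496 0.1262]] [ 68.  68.  68.  69.  68.  67.  68.  70.  88. 119. 132. 133. 135.]
s21 [ 15  16  16  16 202] [[0.5411 0.1308]] [ 71.  71.  71.  71.  70.  71.  74.  92. 121. 133. 134. 135. 135.]
s24 [ 16  19  16  16 206] [[0.5497 0.1298]] [ 66.  66.  66.  66.  67.  67.  73.  93. 121. 133. 135. 135. 137.]
s25 [ 17  19  16  16 201] [[0.5487 0.1311]] [ 66.  67.  68.  67.  67.  68.  70.  89. 120. 133. 135. 134. 136.]
s25 228 [0.5484 0.1324 0.1447] normal lean [0.038 0.006]
t25 250 [0.5464 0.1312 0.1463] normal lean [0.019 0.014]
s16 224 [0.5489 0.1277 0.1442] normal lean [ 0.031 -0.015]
t16 245 [0.5469 0.1264 0.146 ] normal lean [-0.021 -0.018]
s24 229 [0.5499 0.1313 0.1448] normal lean [0.053 0.021]
t24 250 [0.5477 0.1302 0.1464] normal lean [ 0.026 -0.011]
```

View pics/cmp25.png

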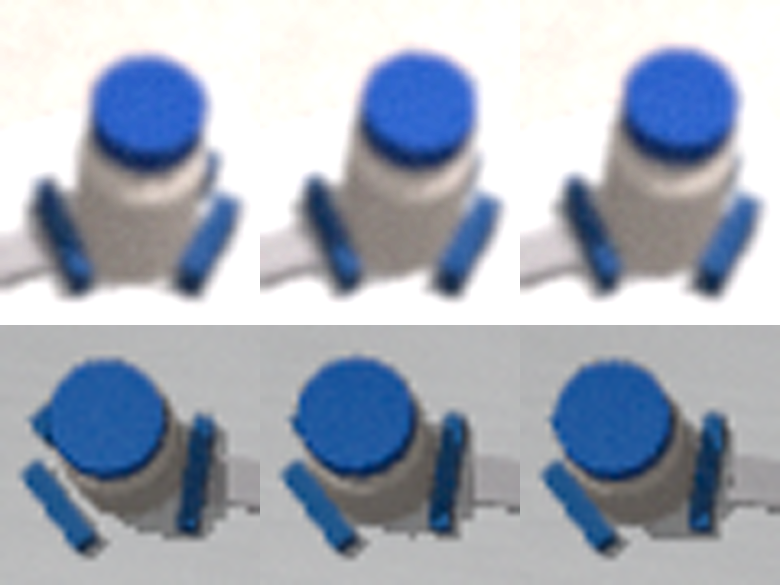

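```bash
python3 - <<'E'
from h import *
P=np.mean([np.load(f'pics/t{n}.npz')['p'].astype(float) for n in(16,21,24,25)],0)
T=np.load('pics/top0.npz')['p'].astype(float)
for nm,I in(('start',T),('now',P)):
    print(nm)
    R=np.clip(I[...,0]-I[...,1]-20,0,None)*(I[...,1]<I[...,0]*.45); 
    for c in range(284,289):
        o=np.clip(I[178:196,c,0]-I[178:196,c,2]-8,0,None); rows=np.arange(178,196); print(c,'orange centroid',(o*rows).sum()/o.sum().round(1),'sum',o.sum().round(0), 'half-top')
a=px2w('top',[(286,185),(286,187)],.081);print('mm/px',np.linalg.norm(a[1]-a[0])*500)
im=np.hstack([cv2.resize(I[178:196,274:300,::-1].astype(np.uint8),None,fx=15,fy=15,interpolation=2) for I in(T,P)])
cv2.imwrite('pics/flt.png',im)
S=np.mean([np.load(f'pics/s{n}.npz')['p'].astype(float) for n in(16,21,24,25)],0); S0=np.mean([np.load(f'pics/{n}.npz')['p'].astype(float) for n in('scene0','s3')],0)
cv2.imwrite('pics/fls.png',np.hstack([cv2.resize(cv2.convertScaleAbs(I[238:260,255:285,::-1],alpha=1.5).astype(np.uint8),None,fx=13,fy=13,interpolation=2) for I in(S0,S)]))
E
```

```text
start
284 orange centroid 184.90764331210192 sum 314.0 half-top
285 orange centroid 184.87625418060202 sum 299.0 half-top
286 orange centroid 185.06413994169097 sum 343.0 half-top
287 orange centroid 185.26865671641792 sum 402.0 half-top
288 orange centroid 185.1044776119403 sum 201.0 half-top
now
284 orange centroid 187.05843293492697 sum 376.0 half-top
285 orange centroid 187.08733087330873 sum 406.0 half-top
286 orange centroid 187.26506357103372 sum 362.0 half-top
287 orange centroid 187.46232339089482 sum 318.0 half-top
288 orange centroid 186.96627565982405 sum 170.0 half-top
mm/px 2.525540834178656
```

View pics/flt.png

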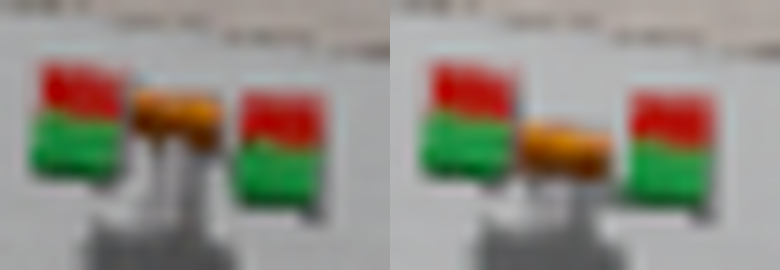

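View pics/fls.png

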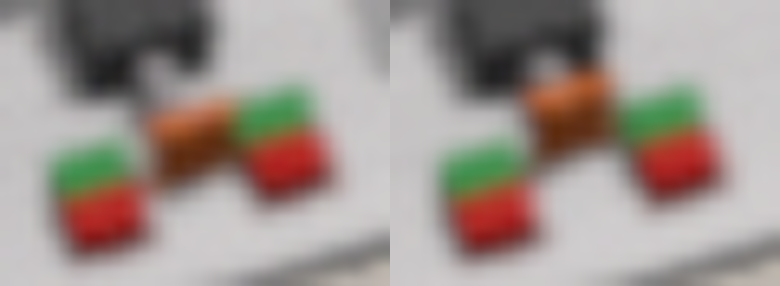

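```bash
python3 - <<'E'
from h import *
for n in('scene0','s3','s5','s6','s7','s8','s9','s10','s11','s12','s13','s14','s15','s16','s17','s21','s24','s25'):
    I=np.load(f'pics/{n}.npz')['p'].astype(float); r=np.arange(240,256); out=[]
    for c in range(267,272):
        o=np.clip((I[240:256,c,0]-I[240:256,c,2])/(I[240:256,c].sum(1))-.12,0,None); out.append((o*r).sum()/o.sum())
    print(n,np.round(out,2),np.mean(out[:4]).round(2))
a=px2w('scene',[(269,248),(269-.63,247-.0)],.081);print(np.linalg.norm(a[1]-a[0])*1000,((a[0]-a[1])@[.992,-.125])*1000,((a[0]-a[1])@[.125,.992])*1000)
E
```

```text
scene0 [248.69 248.98 248.69 248.34 248.07] 248.67
s3 [248.71 248.89 248.66 248.41 248.02] 248.67
s5 [249.06 248.7  248.51 248.02 247.79] 248.58
s6 [248.66 248.96 248.74 248.32 248.05] 248.67
s7 [248.91 248.68 248.42 248.11 247.85] 248.53
s8 [248.5  248.35 248.11 247.86 247.58] 248.21
s9 [247.9  247.73 247.55 247.23 246.95] 247.6
s10 [247.41 247.22 246.86 246.58 246.35] 247.02
s11 [247.2  246.92 246.61 246.51 246.63] 246.81
s12 [246.9  246.51 246.04 245.87 246.37] 246.33
s13 [247.04 246.65 246.16 245.88 246.25] 246.43
s14 [247.01 246.69 246.13 245.84 246.23] 246.42
s15 [247.01 246.76 246.14 245.89 246.29] 246.45
s16 [246.9  246.62 245.89 245.72 245.96] 246.28
s17 [246.83 246.6  245.84 245.67 245.95] 246.23
s21 [246.88 246.54 245.92 245.69 246.02] 246.26
s24 [246.93 246.65 245.93 245.63 245.98] 246.29
s25 [246.87 246.64 245.83 245.68 245.97] 246.25
2.906246829862238 2.859492461293877 0.516668858864141
```

```bash
python3 - <<'E'
from h import *
st(); p=np.load('pics/s25.npz')['p']; cv2.imwrite('pics/fin.png',p[:,:,::-1])
E
```

```text
t 35.475 [ 0.4098 -0.2041  0.2398] open -4.36 tilt [ 0.09  -0.018 -0.996] F [-0.69 -0.7  -0.56] T [ 0.003 -0.059  0.004] w 0.0003 q6 -0.532 tau6 -0.018
```

View pics/fin.png

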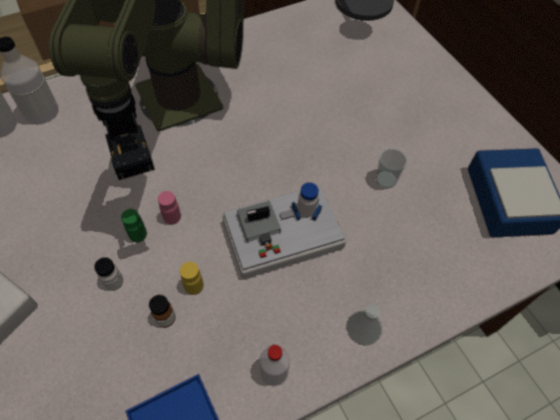

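The final view shows the other bottles and the beaker where they started. The bottle is at (309,197), clamped between jaw and V, with the arm clear of everything. Handing in.

```bash
python3 -c "
from rig import *
print(hand_in())"
```

```text
the job is handed in; nothing more can be done
None
```

I stood the blue-capped bottle in the clamp and turned the knob about 42° clockwise until the plunger dropped, then handed in at about 35 s. `hand_in()` gives no verdict, so the result rests on my own checks.

**Sideways wedge:** At first the jaw wedged the bottle against one V face, about 4 mm short of home. I nudged it sideways until the jaw advanced about 3 mm more. That left it leaning, so I pushed the cap back and pressed on its top (about 23 N) to set it upright.

**Plunger:** The flag sits between the green blocks and stayed still over the last 4° of turn, which says fully dropped. The measured travel was only about 5.5 mm in the top view. With an unknown 0 to 1 mm at the start, that clears the 5.5 mm limit without much to spare. Torque readings at the knob stayed around 0.2 N m or less, well under the 0.5 N m that counts as forcing.

**Bottle:** I estimate its base within about 2 mm of home, with a lean of roughly 0.02 to 0.04 rad. The two cameras disagree by a few millimetres and about 0.02 rad.

**Bystanders:** The two other small bottles, the beaker and the look-alikes appear unmoved in the last picture. The arm was clear of everything.

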